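# Free the cup of the pigment mill with the long T-key and take it out through the port

## Task

Unclamp the cup inside the pigment mill: lower the long T-key down the mill's shaft onto the square stem and turn it anticlockwise (seen from above) to its stop, then hang the key back in the berth where you found it. Then lift the cup out through the round port and stand it upright and gently on the marble slab, wholly on the slab and clear of the muller. Keep the cup upright, and leave the short key, the muller, the jars and the tin where they are.

Things in the scene. Friction and masses are not known exactly. Their poses are not given: they have to be found in the camera images.
- mill: Pigment mill, a box fixed to the table, 170 (x) x 220 (y) x 140 mm high; origin at the centre of its underside. White walls at +y and -y, clear walls at +x and -x, an aluminium roof 6 mm thick, its top at z 140 mm, with a round port at x 0, y +35 mm and the square key shaft at x 0, y -65 mm. Its yaw is within 0.6 rad of the table's.
- shaft_mouth (a point): Centre of the shaft's mouth, on its vertical axis at rim level, z 155 mm in the mill's frame (15 mm above the roof). The shaft is a square tube, bore 40 x 40 mm (sides along the mill's x and y), outside 50 x 50 mm, reaching down to z 45 mm.
- stem_top (a point): Top of the 12 mm square steel stem in the shaft, on the shaft's axis, 62 mm above the mill's underside (93 mm below the shaft's rim). A dome rises 5.5 mm above this point; the square runs from it down 17 mm to a round shoulder, 28 mm in diameter, where a socket comes to rest. The point's x and y are parallel to the square's flats and turn with it.
- clamp (a joint): Angle (rad) of the stem and of the clamp arm on it; grows anticlockwise seen from above. Starts clamped, at 0 to 0.2; stop at 1.35; open above 1.1. At 0 the stem's flats are parallel to the mill's sides and the arm (75 mm long, 14 wide) points to the mill's +y, just over the cup's foot. It swings to the mill's -x, clear of the cup from 0.5 on. Friction 0.12 N m, no spring.
- key: Long T-key, dark steel, 280 g, hanging upright. Origin at the centre of its cross bar's underside; z up, y along the bar. Bar 14 mm wide (x), 14 high, 100 long (y); shank 12 mm in diameter; at its end a square socket 22 x 22 x 28 mm, open end 160 mm below the origin.
- key_bar (a point): Centre of the long key's cross bar, 7 mm above the key's origin: where to grip it, from above, across the bar.
- key_socket (a point): Centre of the open lower end of the long key's socket. The hole is 14 mm square and 26 mm deep, its sides along the key's x and y: on the 12 mm stem it fits in any of four yaws, with about 0.18 rad of play either way.
- key_stand: Stand fixed to the table, to the left or right of the mill: base 170 (x) x 110 (y) x 12 mm, origin under its centre, with two berths at x -40 and +40 mm. A berth is a pair of posts at y +35 and -35 mm (28 mm in x, 10 mm in y) with notched tops on which a key's bar lies along y, its underside at z 185 mm. A notch is 22 mm wide in x, its lips 10 mm high.
- short_key: The short T-key, of the same bar but only 85 mm long below the bar: too short for the shaft. It hangs in the other berth; leave it. Origin at the centre of the underside of its bar.
- cup: Milling cup, 350 g: foot flange 72 mm in diameter and 6 mm high, steel body 44 mm in diameter, lid 50 mm in diameter at z 62 to 68 mm, black knob 24 mm in diameter at z 68 to 102 mm. Origin at the centre of its underside, which stands on a pedestal 25 mm above the mill's underside, within 3 mm of the port's axis; the knob ends 13 mm below the roof's top.
- cup_knob (a point): On the axis of the cup's knob, 90 mm above the cup's underside: where to grip it, 25 mm below the roof's top.
- port (a point): Centre of the round port, 104 mm in diameter, at the level of the roof's top.
- key_stand_mid (a point): Middle of the stand between the two berths, at z 185 mm. The long key hangs in either berth. There are 60 mm between a berth's two posts, so a key lifted 20 mm or more can be drawn out along the stand's x, away from the other berth; once past the posts it can be raised.
- slab: Marble mulling slab fixed to the table, 260 (x) x 180 (y) x 12 mm; origin at the centre of the underside, so its top is at z 12 mm. On the other side of the mill from the key stand.
- muller: Muller (white porcelain, wooden handle) standing on the slab, base 60 mm in diameter, 100 mm high; origin at the centre of its base. It may be anywhere within 80 mm of the slab's middle along the slab's x and 30 mm along y.
- binder_jar: Amber jar, 72 mm in diameter, 100 mm high, behind the mill; origin under its centre.
- pigment_jar: Clear jar, 56 mm in diameter, 75 mm high, behind the mill; origin under its centre.
- tin: Metal tin, 50 mm in diameter, 90 mm high, behind the mill; origin under its centre.

How it is judged:
On the way, in this order (a step that is already met when the one before it is completed fails the run):
1. the long key's socket is down on the square stem (horizontal distance between key_socket and stem_top below 0.005 m and z of key_socket in the frame of stem_top below -0.009 m and angle between key's own z axis and vertical below 0.12 rad), for 0.1 s.
2. the key, on the stem, has turned the clamp open (all of step 1 and value of joint clamp above 1.1 rad), for 0.1 s.
3. the key hangs back in its berth, let go (distance of key_bar from where it was at the start of the episode below 0.012 m and angle between key's own z axis and vertical below 0.12 rad and contact force between the fingers and key below 0.1 N), for 0.2 s.
4. the cup is lifted out of the port (z of cup in the frame of mill above 0.14 m and value of joint clamp above 1.1 rad), for 0.05 s.
At the end, for the whole second after the job is handed in: The clamp is turned open (above 1.1 rad), the long key hangs upright in the berth where it was (bar within 12 mm of its start), and the cup stands upright, released and at rest on the slab, its axis within 96 mm along x and 56 mm along y of the slab's middle (value of joint clamp above 1.1 rad and distance of key_bar from where it was at the start of the episode below 0.012 m and angle between key's own z axis and vertical below 0.12 rad and linear speed of each of key, cup below 0.03 m/s and angle between cup's own z axis and vertical below 0.08 rad and x of cup in the frame of slab between -0.096 and 0.096 m and y of cup in the frame of slab between -0.056 and 0.056 m and z of cup in the frame of slab between 0.008 and 0.017 m); the robot touches nothing.
It fails at once if the cup is tipped by more than 25 degrees (angle between cup's own z axis and vertical above 0.44 rad).
It fails at once if the cup is rammed onto the slab (over 60 N) (contact force between cup and slab above 60 N).
It fails at once if the cup is let go more than 12 mm above the slab (horizontal distance between cup and slab below 0.14 m and z of cup in the frame of slab above 0.024 m and contact force between the fingers and cup below 0.1 N).
It fails at once if a bystander is moved by more than 20 mm (distance of any of short_key, muller, binder_jar, pigment_jar, tin from where it was at the start of the episode above 0.02 m).
It fails at once if the cup is pushed against the muller (contact force between cup and muller above 2 N).
It also fails if it takes over 67 s, if anything falls off the work surface, if the arm or the gripper's body presses on something with over 40 N, if the wrist force passes 120 N, or if a joint passes its speed limit or range.

## Robot

A 6-joint arm with a two-finger parallel gripper is mounted at the origin on the work surface. World frame = base frame: x ahead of the robot, y to its left, z up, the work surface at z = 0. Lengths are in m, angles in rad, forces in N, time in s.
With the tool pointing down it reaches from about 0.4 to 0.825 m from the base axis. Payload 7 kg.
Tool frame: the origin (TCP) lies at the very end of the fingers, on their centre line; the grasp point (between the pads) lies 19 mm behind it (robot.grip_point_offset is the distance from the TCP to the grasp point, in m); z points along the fingers, y is the direction in which the jaws open and shut (so a half turn about z gives the same grasp; the last joint's range is limited). The gripper opens to 88 mm and grips with 3 to 60 N. Pads are 19 mm wide; open, the fingers measure 130 mm over their backs; the gripper's body (78 mm by 193 mm) begins 47 mm behind the grasp point.
Start: joints at [-1.018, 0.359, 0.012, 0, -1.224, -0.288], TCP at [0.177, -0.651, 0.227] pointing down, gripper open.
Joint ranges: [-3.07, 3.07], [-1.43, 2.12], [-1.02, 1.25], [-3.03, 1.67], [-3.05, -0], [-3.03, 3.03]. Speed limits (rad/s): [2.39, 2.39, 3.01, 3.14, 3.14, 3.14].

## Interface

Orientations are given as a unit quaternion [x, y, z, w].
In Python, from workcell import robot gives the robot as it stands. The module is installed in compiled form; this text tells all that it offers.
- The arm moves only by the tool drive_tool, never from a script. Its argument "rows" is a list of rows, each an object with "fingers": the closure, from -1 (fully open) to 1 (shut), so that 0 is half open; "offset": the shift along the tool's x, y, z in cm, a list of three; "delta_rot": the turn, a rotation vector about the tool's x, y, z in degrees, a list of three. A call has 1 to 10 rows; each row shifts and turns the pose as measured when the row begins, along the tool's axes as they then stand; what a row does not reach is not made up. A row lasts 1/10 s, in which the tool goes at most 50 mm and 8.59 degrees, less where a joint would pass 70% of its speed; a pose out of reach is approached as far as the arm can. A call with a gripper value outside its range is refused whole. The fingers move at their own pace and stop on an object; "force" is the grip in N (left out, the last holds). Time passes only in rows, so rows that do not move let the fingers close. It gives the time, the measured TCP pose, the force and the opening at its end, in the units of the state.
- robot.state(): the state, without advancing time (a new reading comes with each control period).
- robot.read_camera(name): name is "scene" or "top" or "wrist"; returns the picture (480x640x3 uint8, red, green, blue); there is no depth.
- robot.camera_info(name): a dict with "fx", "fy", "cx", "cy" (pixels), "R" (3x3) and "t" (3): a world point X has camera coordinates R X + t. Camera axes: x right, y down, z forward; pixel columns grow to the right and rows downward; lengths in m; the calibration is good to about 2 mm. A picture is of the moment at which its call begins: read the wrist's pose just before it. camera_info takes no time and is no camera call; for the wrist camera it gives the pose at the moment of the call.
- robot.close_job(): hands the job in, once; it reports no verdict.
The state is a dict: "clock": time; "joints": joint angles; "joint_velocities": joint speeds; "joint_efforts": joint torques, N m; "position": TCP position; "tcp_rot": TCP orientation; "force": force on the tool from outside, world axes, zero at the start; "moment": the same for the moment, N m; "width": finger opening in m.
Only numpy, scipy, OpenCV 4.12 (cv2) and the standard library are available. Lean on these libraries where they do the work, as an engineer would, in place of code of your own. Each camera call takes 0.05 s, during which the arm holds its last target. There are 200 camera calls.

## Working session

There is one attempt and no reset: what is moved stays moved. The work goes in short steps, Python scripts to look and compute and a tool call to move; the robot and the scene stay as the last step left them, time stands still between calls to the robot, and variables do not carry over. Pictures are saved under pics/ and viewed, about 8 in all and at most 12, crops included, and the job is handed in when it is done.

Besides the shell and the picture viewer there is one more tool, called after ">>>" in YAML: its name, and indented under it one key for each argument. drive_tool: Moves the arm, as the interface text tells. Its arguments: {"type":"object","properties":{"rows":{"type":"array","items":{"type":"object","properties":{"fingers":{"type":"number"},"offset":{"type":"array","items":{"type":"number"}},"delta_rot":{"type":"array","items":{"type":"number"}}}}},"force":{"type":"number"}},"required":["rows"]}

```bash
mkdir -p pics; ls; python3 - <<'E'
from workcell import robot
import cv2
for n in ("top","scene"):
    im=robot.read_camera(n); cv2.imwrite(f"pics/{n}0.png",im[:,:,::-1])
    c=robot.camera_info(n); print(n,c)
print(robot.state()); print(robot.grip_point_offset)
E
```

```text
pics
top {'fx': 501.1770971143062, 'fy': 501.1770971143062, 'cx': 314.953774555731, 'cy': 240.4347261231004, 'R': array([[-2.45395874e-02, -9.99698851e-01, -1.29488399e-04],
       [-9.79309208e-01,  2.40651097e-02, -2.00933685e-01],
       [ 2.00876290e-01, -4.80402055e-03, -9.79604837e-01]]), 't': array([0.02050689, 0.62272118, 1.048928  ])}
scene {'fx': 445.79013826713276, 'fy': 445.79013826713276, 'cx': 321.21797897053034, 'cy': 231.35714043017884, 'R': array([[-0.47327315,  0.88070462,  0.01928472],
       [ 0.58158523,  0.32882507, -0.74406498],
       [-0.66164276, -0.34093027, -0.66782888]]), 't': array([ 0.30764281, -0.25888655,  1.36183678])}
{'clock': 0.1, 'joints': array([-1.01788527e+00,  3.59352465e-01,  1.11754239e-02, -3.00134381e-04,
       -1.22412061e+00, -2.88062182e-01]), 'joint_velocities': array([ 0.00026413, -0.00131296,  0.0011368 ,  0.00179452,  0.00073735,
       -0.00256517]), 'joint_efforts': array([-8.33801441e-04, -5.84163952e+01,  2.93750775e+01,  7.01546386e+00,
        1.02236177e-02, -6.33154968e-05]), 'position': array([ 0.17652527, -0.65106209,  0.2257047 ]), 'tcp_rot': array([-1.31987051e-01,  9.91251146e-01,  7.42868694e-04, -1.77613352e-04]), 'force': array([-0.913295  , -0.3637066 , -0.27645548]), 'moment': array([ 0.00932878, -0.04877873, -0.0349925 ]), 'width': 0.08770999580109744}
0.0188
```

View pics/top0.png

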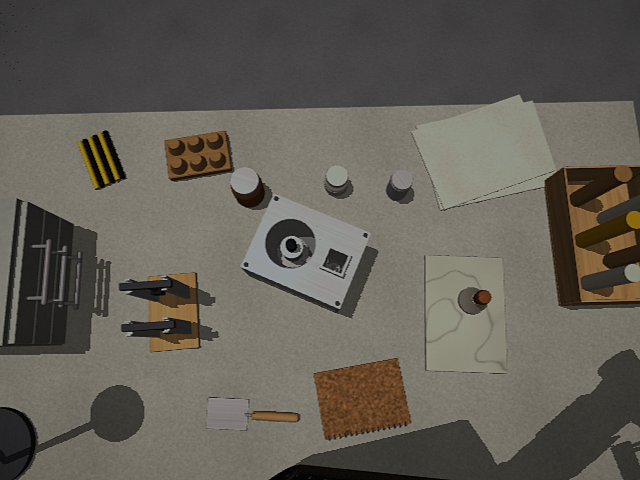

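View pics/scene0.png

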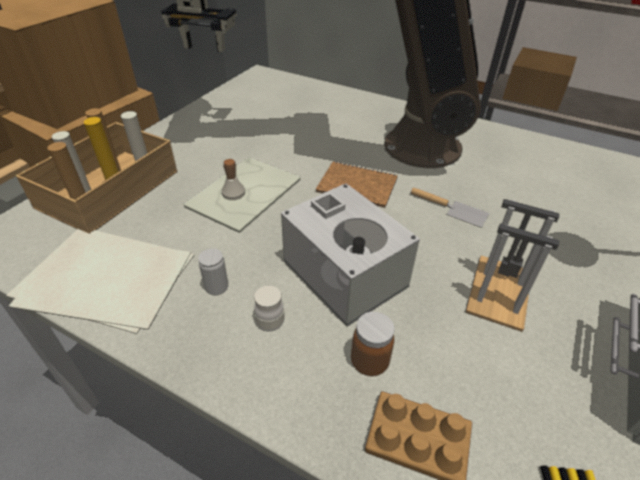

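The top picture shows the mill at (308,253), with its port at (291,244) and shaft at (336,261). The key bars are at (146,287) and (149,327), and the slab is at (465,313) with the muller at (475,300). I'll zoom in for exact pixels and to tell the two keys apart.

```bash
python3 - <<'E'
import cv2,numpy as np
t=cv2.imread('pics/top0.png'); s=cv2.imread('pics/scene0.png')
f=lambda im,x,y,w,h,k:cv2.resize(im[y:y+h,x:x+w],None,fx=k,fy=k,interpolation=cv2.INTER_CUBIC)
a=f(t,235,185,140,140,3) # 420x420
b=f(t,110,260,100,100,3)
c=f(s,455,190,115,145,4)
c=f(s,455,190,110,145,3.4)
o=np.zeros((600,800,3),np.uint8)
o[:420,:420]=a; o[:c.shape[0],424:424+c.shape[1]]=c; 
cv2.imwrite('pics/z1.png',o)
o=f(t,110,260,100,100,6); cv2.imwrite('pics/z2.png',o)
E
```

```text
(no output)
```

View pics/z1.png

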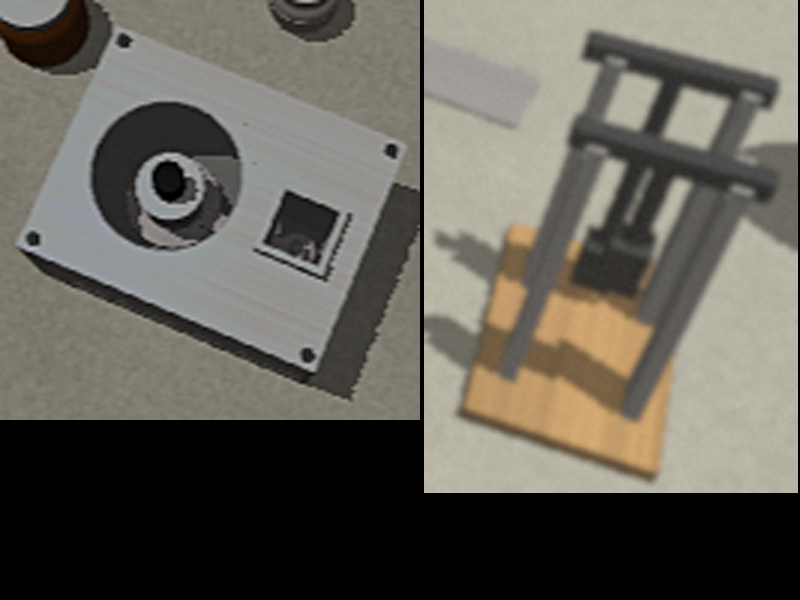

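View pics/z2.png

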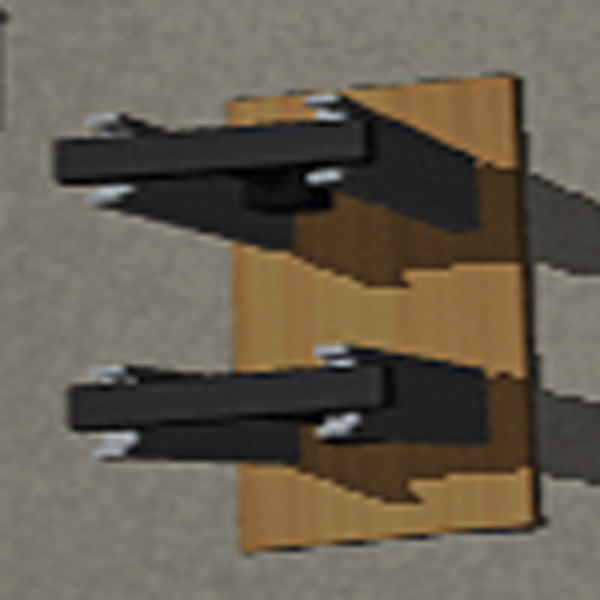

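The scene crop shows one large dark socket at about (512,265) full-frame. I'll work out which berth it belongs to by projection.

```bash
cat > h.py <<'E'
import numpy as np, cv2
from scipy.optimize import least_squares
from workcell import robot
def proj(c,X):
    p=np.atleast_2d(X)@c['R'].T+c['t']; return np.c_[c['fx']*p[:,0]/p[:,2]+c['cx'],c['fy']*p[:,1]/p[:,2]+c['cy']]
def ray(c,uv,z):
    o=-c['R'].T@c['t']; d=c['R'].T@np.array([(uv[0]-c['cx'])/c['fx'],(uv[1]-c['cy'])/c['fy'],1]); return o+d*(z-o[2])/d[2]
def world(p,L):
    L=np.atleast_2d(L); x,y,a=p; return np.c_[x+np.cos(a)*L[:,0]-np.sin(a)*L[:,1],y+np.sin(a)*L[:,0]+np.cos(a)*L[:,1],L[:,2]]
def fit(c,L,uv,p0):
    f=lambda p:(proj(c,world(p,L))-uv).ravel()
    r=least_squares(f,p0); return r.x, np.abs(r.fun).max()
E
python3 - <<'E'
from h import *
c=robot.camera_info('top'); s=robot.camera_info('scene')
# mill
L=[[.085,.11,.14],[.085,-.11,.14],[-.085,-.11,.14],[-.085,.11,.14]]
uv=np.array([[113,27],[407,148],[317,373],[18,247]])/3+[235,185]
p,e=fit(c,L,uv,[.7,0,-.4]); print('mill',p,e)
print('port',world(p,[0,.035,.14]),'shaft',world(p,[0,-.065,.155]))
L2=[[a,b,.155] for a in(.025,-.025) for b in (.025,-.025)]
print('shaft rim px',(proj(c,world(p,L2))-[235,185])*3, 'port px',(proj(c,world(p,[0,.035,.14]))-[235,185])*3)
Ls=[[.13,.09,.012],[.13,-.09,.012],[-.13,-.09,.012],[-.13,.09,.012]]
q,e=fit(c,Ls,np.array([[425,256],[503,257],[506,373],[427,371]]),[.6,-.4,0]); print('slab',q,e)
print('muller',ray(c,(467,302),.02))
LB=lambda x0:[[x0+.007,.05,.199],[x0-.007,.05,.199],[x0-.007,-.05,.199],[x0+.007,-.05,.199]]
A=np.array([[55,143],[57,183],[370,160],[362,120]])/6+[110,260]
B=np.array([[70,386],[72,428],[382,403],[380,364]])/6+[110,260]
k,e=fit(c,LB(.04)+LB(-.04),np.r_[A,B],[.6,.3,0]); print('stand',k,e)
kt,e=fit(c,[[.085,.055,.012],[.085,-.055,.012],[-.085,-.055,.012],[-.085,.055,.012]],np.array([[228,100],[520,73],[535,528],[243,552]])/6+[110,260],k);print('stand base',kt,e)
for x0 in(.04,-.04):
    W=world(k,[[x0,0,.192],[x0,0,.025],[x0,0,.1]]); print(x0,W[0],'scenecrop',(proj(s,W)-[455,190])*3.4,'topcrop',(proj(c,W)-[110,260])*6)
E
```

```text
mill [ 0.58665097  0.02429316 -0.41890445] 1.059708519437919
port [[0.60088756 0.05626689 0.14      ]] shaft [[ 0.56021157 -0.03508662  0.155     ]]
shaft rim px [[193.24041041 145.14913358]
 [261.27433617 172.87498568]
 [164.27465113 212.13291242]
 [232.8232352  240.37060583]] port px [[166.29305144 177.21386831]]
slab [ 0.4583987  -0.32981399 -0.05659383] 1.7548325600304224
muller [ 0.48211192 -0.33357188  0.02      ]
stand [0.47766287 0.32772367 0.07194997] 1.7727393472487165
stand base [0.47733262 0.32804781 0.06429597] 0.460111007270541
0.04 [0.51755937 0.33059918 0.192     ] scenecrop [[241.31678226 156.12654612]
 [148.59216512 365.80006799]
 [187.18872074 278.52361436]] topcrop [[222.23421483 148.73993367]
 [368.56177031 199.65089243]
 [308.46842747 178.74293911]]
-0.04 [0.43776636 0.32484815 0.192     ] scenecrop [[255.0492117   67.25032222]
 [166.07757341 275.26353041]
 [203.29084509 188.25993939]] topcrop [[229.68325532 400.86733578]
 [377.02155931 415.3798477 ]
 [316.60045279 409.42849625]]
```

The long key hangs in the -x berth at about (0.438, 0.325), since that projection matches the socket. The short key is in the +x berth. Next is a planning helper, then the approach.

```bash
cat >> h.py <<'E'
from scipy.spatial.transform import Rotation as Ro
def yaw(R): return np.arctan2(R[1,1],R[0,1])
def show():
    st=robot.state(); R=Ro.from_quat(st['tcp_rot']).as_matrix()
    print('t',st['clock'],'p',st['position'].round(4),'yaw',round(yaw(R),4),'F',st['force'].round(1),'M',st['moment'].round(2),'w',round(st['width'],4),'j',st['joints'].round(2)); return st,R
def plan(pos,psi,n,start=None):
    """rows (cm, deg) from here to world pos, jaw yaw psi (mod pi nearest), tool down"""
    if start is None:
        st=robot.state(); p=st['position']; R=Ro.from_quat(st['tcp_rot']).as_matrix()
    else: p,R=start
    pos=np.asarray(pos,float)
    d=(psi-yaw(R)+np.pi/2)%np.pi-np.pi/2 ; a=yaw(R)+d
    T=np.c_[[np.sin(a),-np.cos(a),0],[np.cos(a),np.sin(a),0],[0,0,-1]]
    rv=(Ro.from_matrix(R.T@T)).as_rotvec()/n
    for i in range(n):
        o=R.T@((pos-p)/n)*100; print((o).round(2).tolist(),np.degrees(rv).round(2).tolist())
        R=R@Ro.from_rotvec(rv).as_matrix()
    print('dist/row cm',np.linalg.norm(pos-p)/n*100)
    return pos,T
E
python3 - <<'E'
from h import *
st,R=show()
s=plan([.50,-.30,.32],yaw(R),10); plan([.44,.29,.32],3.21,14,s)
E
```

```text
t 0.1 p [ 0.1765 -0.6511  0.2257] yaw 1.8355 F [-0.9 -0.4 -0.3] M [ 0.01 -0.05 -0.03] w 0.0877 j [-1.02  0.36  0.01 -0.   -1.22 -0.29]Traceback (most recent call last):
  File "<stdin>", line 3, in <module>
  File "h.py", line 26, in plan
    rv=(Ro.from_matrix(R.T@T)).as_rotvec()/n
        ~~~~~~~~~~~~~~^^^^^^^
  File "scipy/spatial/transform/_rotation.pyx", line 1143, in scipy.spatial.transform._rotation.Rotation.from_matrix
ValueError: Non-positive determinant (left-handed or null coordinate frame) in rotation matrix 0: [[-9.99999988e-01 -2.37093230e-07 -1.56020781e-04]
 [ 9.36185402e-17  9.99998845e-01 -1.51962421e-03]
 [-1.56020961e-04  1.51962420e-03  9.99998833e-01]].
```

```bash
sed -i 's/\[np.sin(a),-np.cos(a),0\]/[-np.sin(a),np.cos(a),0]/' h.py; python3 - <<'E'
from h import *
st,R=show()
s=plan([.50,-.30,.32],yaw(R),10); plan([.44,.29,.32],3.21,14,s)
E
```

```text
t 0.1 p [ 0.1765 -0.6511  0.2257] yaw 1.8355 F [-0.9 -0.4 -0.3] M [ 0.01 -0.05 -0.03] w 0.0877 j [-1.02  0.36  0.01 -0.   -1.22 -0.29]
[-4.04, 2.54, -0.94] [0.01, -0.0, 0.0]
[-4.04, 2.54, -0.94] [0.01, -0.0, 0.0]
[-4.04, 2.54, -0.94] [0.01, -0.0, 0.0]
[-4.04, 2.54, -0.94] [0.01, -0.0, 0.0]
[-4.04, 2.54, -0.94] [0.01, -0.0, 0.0]
[-4.04, 2.54, -0.94] [0.01, -0.0, 0.0]
[-4.04, 2.54, -0.94] [0.01, -0.0, 0.0]
[-4.04, 2.54, -0.94] [0.01, -0.0, 0.0]
[-4.04, 2.54, -0.94] [0.01, -0.0, 0.0]
[-4.04, 2.54, -0.94] [0.01, -0.0, 0.0]
dist/row cm 4.865923315065772
[-0.69, 4.18, 0.0] [0.0, 0.0, -5.63]
[-1.1, 4.09, 0.0] [0.0, 0.0, -5.63]
[-1.49, 3.96, 0.0] [0.0, 0.0, -5.63]
[-1.87, 3.8, 0.0] [0.0, 0.0, -5.63]
[-2.24, 3.6, 0.0] [0.0, 0.0, -5.63]
[-2.58, 3.36, 0.0] [0.0, 0.0, -5.63]
[-2.9, 3.09, 0.0] [0.0, 0.0, -5.63]
[-3.18, 2.79, 0.0] [0.0, 0.0, -5.63]
[-3.44, 2.47, 0.0] [0.0, 0.0, -5.63]
[-3.67, 2.12, 0.0] [0.0, 0.0, -5.63]
[-3.86, 1.75, 0.0] [0.0, 0.0, -5.63]
[-4.01, 1.36, 0.0] [0.0, 0.0, -5.63]
[-4.13, 0.96, 0.0] [0.0, 0.0, -5.63]
[-4.2, 0.55, 0.0] [0.0, 0.0, -5.63]
dist/row cm 4.236021429480782
```

>>> drive_tool:
  rows:
    - {"fingers": -1, "offset": [-4, 2.5, -0.9]}
    - {"fingers": -1, "offset": [-4, 2.5, -0.9]}
    - {"fingers": -1, "offset": [-4, 2.5, -0.9]}
    - {"fingers": -1, "offset": [-4, 2.5, -0.9]}
    - {"fingers": -1, "offset": [-4, 2.5, -0.9]}
    - {"fingers": -1, "offset": [-4, 2.5, -0.9]}
    - {"fingers": -1, "offset": [-4, 2.5, -0.9]}
    - {"fingers": -1, "offset": [-4, 2.5, -0.9]}
    - {"fingers": -1, "offset": [-4, 2.5, -0.9]}
    - {"fingers": -1, "offset": [-4, 2.5, -0.9]}

```text
schema error: expected keys fingers, offset, delta_rot
```

>>> drive_tool:
  rows:
    - {"fingers": -1, "offset": [-0.7, 4.2, 0], "delta_rot": [0, 0, -5.6]}
    - {"fingers": -1, "offset": [-1.1, 4.1, 0], "delta_rot": [0, 0, -5.6]}
    - {"fingers": -1, "offset": [-1.5, 4, 0], "delta_rot": [0, 0, -5.6]}
    - {"fingers": -1, "offset": [-1.9, 3.8, 0], "delta_rot": [0, 0, -5.6]}
    - {"fingers": -1, "offset": [-2.2, 3.6, 0], "delta_rot": [0, 0, -5.6]}
    - {"fingers": -1, "offset": [-2.6, 3.4, 0], "delta_rot": [0, 0, -5.6]}
    - {"fingers": -1, "offset": [-2.9, 3.1, 0], "delta_rot": [0, 0, -5.6]}
    - {"fingers": -1, "offset": [0, 0, 0]}

```text
schema error: expected keys fingers, offset, delta_rot
```

```bash
python3 - <<'E'
from h import *
import json
st,R=show()
c=robot.camera_info('wrist'); im=robot.read_camera('wrist'); cv2.imwrite('pics/w1.png',im[:,:,::-1])
np.savez('w1.npz',**c); print(c['fx'],c['t'],(-c['R'].T@c['t']))
p=[.58665,.0243,-.4189]
print(proj(c,world(p,[[0,.035,.14],[0,-.065,.155],[0,-.065,.0675]])))
plan([.44,.29,.32],3.21,8)
E
```

```text
t 0.1 p [ 0.1765 -0.6511  0.2257] yaw 1.8355 F [-0.9 -0.4 -0.3] M [ 0.01 -0.05 -0.03] w 0.0877 j [-1.02  0.36  0.01 -0.   -1.22 -0.29]
425.3535670571103 [ 0.67409663 -0.03812598  0.39088491] [ 0.09930593 -0.67182592  0.38397803]
[[886.30816573 801.75623476]
 [850.40213145 788.8620035 ]
 [760.06702795 671.74622911]]
[-6.26, 10.49, -1.16] [0.01, 0.01, -9.84]
[-7.96, 9.27, -1.17] [0.01, 0.01, -9.84]
[-9.43, 7.77, -1.17] [0.01, 0.01, -9.84]
[-10.62, 6.05, -1.17] [0.01, 0.01, -9.84]
[-11.49, 4.14, -1.17] [0.01, 0.01, -9.84]
[-12.03, 2.12, -1.17] [0.01, 0.01, -9.84]
[-12.22, 0.03, -1.18] [0.01, 0.01, -9.84]
[-12.04, -2.06, -1.18] [0.01, 0.01, -9.84]
dist/row cm 12.273238328161215
```

View pics/w1.png

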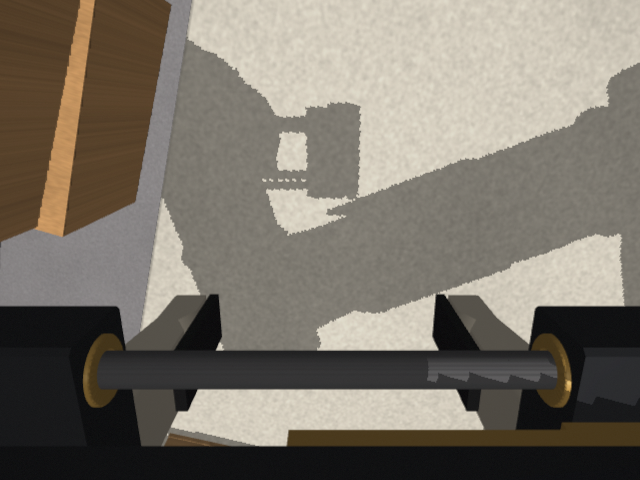

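The call was refused because every key is required, so the wrist picture shows only bare table and the open fingers at (200,350) and (455,350). I'll repeat it with all the keys.

>>> drive_tool:
  rows:
    - {"fingers": -1, "offset": [-4, 2.5, -0.9], "delta_rot": [0, 0, 0]}
    - {"fingers": -1, "offset": [-4, 2.5, -0.9], "delta_rot": [0, 0, 0]}
    - {"fingers": -1, "offset": [-4, 2.5, -0.9], "delta_rot": [0, 0, 0]}
    - {"fingers": -1, "offset": [-4, 2.5, -0.9], "delta_rot": [0, 0, 0]}
    - {"fingers": -1, "offset": [-4, 2.5, -0.9], "delta_rot": [0, 0, 0]}
    - {"fingers": -1, "offset": [-4, 2.5, -0.9], "delta_rot": [0, 0, 0]}
    - {"fingers": -1, "offset": [-4, 2.5, -0.9], "delta_rot": [0, 0, 0]}
    - {"fingers": -1, "offset": [-4, 2.5, -0.9], "delta_rot": [0, 0, 0]}
    - {"fingers": -1, "offset": [-4, 2.5, -0.9], "delta_rot": [0, 0, 0]}
    - {"fingers": -1, "offset": [-4, 2.5, -0.9], "delta_rot": [0, 0, 0]}

```text
clock: 1.15
position: [0.5038, -0.2956, 0.3142]
tcp_rot: [-0.127, 0.992, 0.004, -0.002]
force: [1.6, -1.5, -0.0]
width: 0.0877
```

>>> drive_tool:
  rows:
    - {"fingers": -1, "offset": [-0.7, 4.2, 0], "delta_rot": [0, 0, -5.6]}
    - {"fingers": -1, "offset": [-1.1, 4.1, 0], "delta_rot": [0, 0, -5.6]}
    - {"fingers": -1, "offset": [-1.5, 4, 0], "delta_rot": [0, 0, -5.6]}
    - {"fingers": -1, "offset": [-1.9, 3.8, 0], "delta_rot": [0, 0, -5.6]}
    - {"fingers": -1, "offset": [-2.2, 3.6, 0], "delta_rot": [0, 0, -5.6]}
    - {"fingers": -1, "offset": [-2.6, 3.4, 0], "delta_rot": [0, 0, -5.6]}
    - {"fingers": -1, "offset": [-2.9, 3.1, 0], "delta_rot": [0, 0, -5.6]}
    - {"fingers": -1, "offset": [0, 0, 0], "delta_rot": [0, 0, 0]}

```text
clock: 1.95
position: [0.4747, 0.0162, 0.315]
tcp_rot: [-0.468, 0.884, 0.006, -0.001]
force: [0.5, -0.1, -0.4]
width: 0.0877
```

```bash
python3 - <<'E'
from h import *
st,R=show()
c=robot.camera_info('wrist'); im=robot.read_camera('wrist'); cv2.imwrite('pics/w2.png',im[:,:,::-1])
np.savez('w2.npz',**c); print((-c['R'].T@c['t']))
p=[.58665,.0243,-.4189]
print(proj(c,world(p,[[0,.035,.14],[0,-.065,.155],[0,-.065,.0675],[.085,.11,.14],[.085,-.11,.14],[-.085,-.11,.14],[-.085,.11,.14]])).round(0).tolist())
plan([.44,.29,.32],3.21,8)
E
```

```text
t 1.95 p [0.4747 0.0162 0.315 ] yaw 2.5439 F [ 0.5 -0.1 -0.4] M [-0.07 -0.03  0.03] w 0.0877 j [ 0.44 -0.02 -0.25 -0.01 -1.35 -1.03]
[ 0.43114695 -0.05154153  0.47294713]
[[231.0, 329.0], [196.0, 225.0], [221.0, 201.0], [163.0, 414.0], [80.0, 185.0], [293.0, 145.0], [342.0, 386.0]]
[-2.59, 2.3, -0.03] [0.07, 0.05, -4.79]
[-2.78, 2.08, -0.03] [0.07, 0.05, -4.79]
[-2.94, 1.84, -0.04] [0.07, 0.05, -4.79]
[-3.08, 1.59, -0.04] [0.07, 0.05, -4.79]
[-3.21, 1.33, -0.05] [0.07, 0.05, -4.79]
[-3.31, 1.05, -0.05] [0.07, 0.05, -4.79]
[-3.38, 0.77, -0.06] [0.07, 0.05, -4.79]
[-3.43, 0.49, -0.06] [0.07, 0.05, -4.79]
dist/row cm 3.469634608332648
```

View picture.

View pics/w2.png

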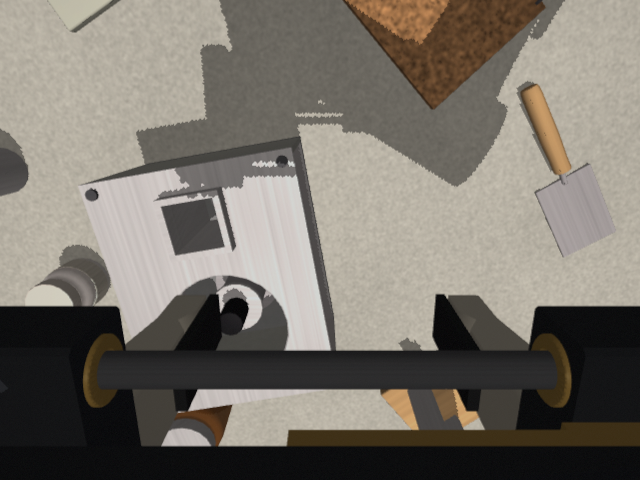

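>>> drive_tool:
  rows:
    - {"fingers": -1, "offset": [-2.6, 2.3, 0], "delta_rot": [0, 0, -4.8]}
    - {"fingers": -1, "offset": [-2.8, 2.1, 0], "delta_rot": [0, 0, -4.8]}
    - {"fingers": -1, "offset": [-2.9, 1.8, 0], "delta_rot": [0, 0, -4.8]}
    - {"fingers": -1, "offset": [-3.1, 1.6, 0], "delta_rot": [0, 0, -4.8]}
    - {"fingers": -1, "offset": [-3.2, 1.3, 0], "delta_rot": [0, 0, -4.8]}
    - {"fingers": -1, "offset": [-3.3, 1, 0], "delta_rot": [0, 0, -4.8]}
    - {"fingers": -1, "offset": [-3.4, 0.8, 0], "delta_rot": [0, 0, -4.8]}
    - {"fingers": -1, "offset": [-3.4, 0.5, 0], "delta_rot": [0.5, 0.4, -4.8]}
    - {"fingers": -1, "offset": [0, 0, 0], "delta_rot": [0, 0, 0]}

```text
clock: 2.9
position: [0.4408, 0.2914, 0.3161]
tcp_rot: [0.734, -0.679, 0.0, 0.0]
force: [-0.5, -0.8, -0.1]
width: 0.0878
```

```bash
python3 - <<'E'
from h import *
st,R=show()
c=robot.camera_info('wrist'); im=robot.read_camera('wrist'); cv2.imwrite('pics/w3.png',im[:,:,::-1])
np.savez('w3.npz',**c)
k=[.4775,.3278,.068]
print(proj(c,world(k,[[-.04,.05,.199],[-.04,-.05,.199],[.04,.05,.199],[.04,-.05,.199],[-.04,0,.025],[.04,0,.1]])).round(0).tolist())
E
```

```text
t 2.9 p [0.4408 0.2914 0.3161] yaw -3.0643 F [-0.5 -0.8 -0.1] M [-0.08  0.09  0.02] w 0.0878 j [ 0.96  0.07 -0.16  0.   -1.34 -0.88]
[[328.0, 345.0], [330.0, 211.0], [219.0, 344.0], [209.0, 210.0], [328.0, 220.0], [241.0, 239.0]]
```

View pics/w3.png

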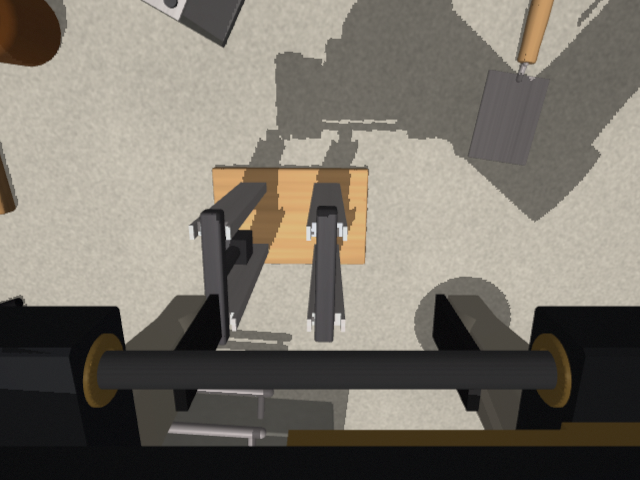

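The wrist view shows the long key's bar running from (327,207) to (324,341), about 3 px off prediction. In the earlier wrist view the shaft's bore corners are (163,204), (213,197), (225,247) and (176,255), about 2 px off.

```bash
python3 - <<'E'
from h import *
w2=dict(np.load('w2.npz'));w3=dict(np.load('w3.npz'))
a=ray(w3,(327.5,207.5),.199); b=ray(w3,(324.5,341),.199); print('bar ends',a,b,'mid',(a+b)/2,'yaw',np.arctan2(*(b-a)[1::-1])-np.pi/2)
L=[[.02,-.02,.155],[-.02,-.02,.155],[-.02,.02,.155],[.02,.02,.155]]
q,e=fit(w2,L,np.array([[163,204],[213,197],[225,247],[176,255]]),[.56,-.035,-.42]); print('shaft w2',q,e)
top=robot.camera_info('top')
q,e=fit(top,L,np.array([[335,210],[333,210],[1,1],[1,1]]),[.56,-.035,-.42]) if 0 else (0,0)
im=robot.read_camera('top');  # roof edge refinement
show()
m=(a+b)/2
s=plan([m[0],m[1],.30],.066,2); plan([m[0],m[1],.174],.066,5,s)
E
```

```text
bar ends [0.44253229 0.27278395 0.199     ] [0.43696388 0.37224925 0.199     ] mid [0.43974809 0.3225166  0.199     ] yaw 0.055925089062419664
shaft w2 [ 0.56165921 -0.03516294 -0.4483553 ] 0.9373051295499977
t 3.0 p [0.4408 0.289  0.3164] yaw -3.0685 F [ 0.1 -0.8  0.2] M [-0.03  0.11  0.03] w 0.0876 j [ 0.95  0.07 -0.16  0.   -1.34 -0.88]
[-1.67, -0.07, 0.82] [0.02, -0.03, 0.2]
[-1.67, -0.06, 0.82] [0.02, -0.03, 0.2]
dist/row cm 1.8652625841388117
[0.0, 0.0, 2.52] [0.0, 0.0, 0.0]
[0.0, 0.0, 2.52] [0.0, 0.0, 0.0]
[0.0, 0.0, 2.52] [0.0, 0.0, 0.0]
[0.0, 0.0, 2.52] [0.0, 0.0, 0.0]
[0.0, 0.0, 2.52] [0.0, 0.0, 0.0]
dist/row cm 2.52
```

>>> drive_tool:
  rows:
    - {"fingers": 0, "offset": [-1.7, 0.05, 0.8], "delta_rot": [0, 0, 0]}
    - {"fingers": 0, "offset": [-1.7, 0.05, 0.8], "delta_rot": [0, 0, 0]}
    - {"fingers": 0, "offset": [0, 0, 0], "delta_rot": [0, 0, 0]}
    - {"fingers": 0, "offset": [0, 0, 2.5], "delta_rot": [0, 0, 0]}
    - {"fingers": 0, "offset": [0, 0, 2.5], "delta_rot": [0, 0, 0]}
    - {"fingers": 0, "offset": [0, 0, 2.5], "delta_rot": [0, 0, 0]}

```text
clock: 3.6
position: [0.4407, 0.3228, 0.2254]
tcp_rot: [0.729, -0.684, 0.0, -0.003]
force: [-0.4, 0.4, -0.2]
width: 0.0466
```

```bash
python3 - <<'E'
from h import *
show()
plan([.4393,.3228,.174],.062,3)
E
```

```text
t 3.6 p [0.4407 0.3228 0.2254] yaw -3.0779 F [-0.4  0.4 -0.2] M [0.01 0.11 0.01] w 0.0466 j [ 0.99  0.14 -0.28  0.   -1.14 -0.93]
[0.0, 0.06, 1.71] [-0.08, 0.07, 0.03]
[0.0, 0.05, 1.71] [-0.08, 0.07, 0.03]
[-0.0, 0.05, 1.71] [-0.08, 0.07, 0.03]
dist/row cm 1.7134274506143552
```

>>> drive_tool:
  force: 40
  rows:
    - {"fingers": 0, "offset": [0, 0.1, 1.7], "delta_rot": [-0.2, 0.2, 0]}
    - {"fingers": 0, "offset": [0, 0, 1.7], "delta_rot": [0, 0, 0]}
    - {"fingers": 0, "offset": [0, 0, 1.7], "delta_rot": [0, 0, 0]}
    - {"fingers": 0, "offset": [0, 0, 0.1], "delta_rot": [0, 0, 0]}
    - {"fingers": 1, "offset": [0, 0, 0], "delta_rot": [0, 0, 0]}
    - {"fingers": 1, "offset": [0, 0, 0], "delta_rot": [0, 0, 0]}
    - {"fingers": 1, "offset": [0, 0, 0], "delta_rot": [0, 0, 0]}
    - {"fingers": 1, "offset": [0, 0, 0], "delta_rot": [0, 0, 0]}
    - {"fingers": 1, "offset": [0, 0, 0], "delta_rot": [0, 0, 0]}

```text
clock: 4.5
position: [0.4402, 0.3201, 0.1703]
tcp_rot: [0.727, -0.686, 0.0, 0.001]
force: [0.1, 0.1, -2.9]
width: 0.0135
```

```bash
python3 - <<'E'
from h import *
st,R=show(); np.savez('grip.npz',p=st['position'],R=R)
p=st['position']+[0,0,.028]
s=plan(p,.062,2)
s=plan(p+np.array([-np.cos(.065),-np.sin(.065),0])*.07,.062,3,s)
E
```

```text
t 4.5 p [0.4402 0.3201 0.1703] yaw -3.0832 F [ 0.1  0.1 -2.9] M [ 0.06  0.11 -0.01] w 0.0135 j [ 0.99  0.19 -0.36  0.   -1.03 -0.93]
[0.0, 0.0, -1.4] [0.04, -0.08, -0.1]
[0.0, 0.0, -1.4] [0.04, -0.08, -0.1]
dist/row cm 1.4
[0.01, 2.33, 0.0] [0.0, 0.0, 0.0]
[0.01, 2.33, 0.0] [0.0, 0.0, 0.0]
[0.01, 2.33, 0.0] [0.0, 0.0, 0.0]
dist/row cm 2.333333333333334
```

>>> drive_tool:
  rows:
    - {"fingers": 1, "offset": [0, 0, -1.5], "delta_rot": [0, 0, 0]}
    - {"fingers": 1, "offset": [0, 0, -3], "delta_rot": [0, 0, 0]}
    - {"fingers": 1, "offset": [0, 0, -4], "delta_rot": [0, 0, 0]}
    - {"fingers": 1, "offset": [0, 0, -4], "delta_rot": [0, 0, 0]}
    - {"fingers": 1, "offset": [0, 0, -4], "delta_rot": [0, 0, 0]}
    - {"fingers": 1, "offset": [0, 0, -2], "delta_rot": [0, 0, 0]}

```text
clock: 5.1
position: [0.4376, 0.318, 0.357]
tcp_rot: [0.727, -0.687, -0.0, 0.007]
force: [0.8, 0.3, -2.9]
width: 0.0138
```

```bash
python3 - <<'E'
from h import *
show()
plan([.561,-.0351,.345],-.325,10)
E
```

```text
t 5.1 p [0.4376 0.318  0.357 ] yaw -3.0844 F [ 0.8  0.3 -2.9] M [ 0.16 -0.03  0.03] w 0.0138 j [ 0.99  0.09 -0.05 -0.   -1.45 -0.93]
[3.59, -1.03, 0.14] [0.05, -0.07, 2.19]
[3.55, -1.17, 0.14] [0.05, -0.07, 2.19]
[3.51, -1.3, 0.14] [0.05, -0.07, 2.19]
[3.45, -1.44, 0.14] [0.05, -0.07, 2.19]
[3.4, -1.57, 0.13] [0.05, -0.07, 2.19]
[3.33, -1.7, 0.13] [0.05, -0.07, 2.19]
[3.27, -1.82, 0.13] [0.05, -0.07, 2.19]
[3.2, -1.94, 0.13] [0.05, -0.07, 2.19]
[3.12, -2.07, 0.12] [0.05, -0.07, 2.19]
[3.04, -2.18, 0.12] [0.05, -0.07, 2.19]
dist/row cm 3.7428903094259254
```

```bash
python3 - <<'E'
from h import *
plan([.586,.041,.345],-.325,9)
E
```

```text
[3.17, -1.47, 0.15] [0.06, -0.08, 2.43]
[3.1, -1.61, 0.15] [0.06, -0.08, 2.43]
[3.03, -1.74, 0.14] [0.06, -0.08, 2.43]
[2.95, -1.86, 0.14] [0.06, -0.08, 2.43]
[2.87, -1.99, 0.14] [0.06, -0.08, 2.43]
[2.79, -2.11, 0.14] [0.06, -0.08, 2.43]
[2.69, -2.22, 0.14] [0.06, -0.08, 2.43]
[2.6, -2.33, 0.14] [0.06, -0.08, 2.43]
[2.5, -2.44, 0.13] [0.06, -0.08, 2.43]
dist/row cm 3.4948256835013187
```

>>> drive_tool:
  rows:
    - {"fingers": 1, "offset": [3.2, -1.5, 0.1], "delta_rot": [0.3, -0.4, 2.4]}
    - {"fingers": 1, "offset": [3.1, -1.6, 0.1], "delta_rot": [0.3, -0.3, 2.4]}
    - {"fingers": 1, "offset": [3, -1.7, 0.1], "delta_rot": [0, 0, 2.4]}
    - {"fingers": 1, "offset": [2.9, -1.9, 0.1], "delta_rot": [0, 0, 2.4]}
    - {"fingers": 1, "offset": [2.9, -2, 0.1], "delta_rot": [0, 0, 2.4]}
    - {"fingers": 1, "offset": [2.8, -2.1, 0.1], "delta_rot": [0, 0, 2.4]}
    - {"fingers": 1, "offset": [2.7, -2.2, 0.1], "delta_rot": [0, 0, 2.4]}
    - {"fingers": 1, "offset": [2.6, -2.3, 0.1], "delta_rot": [0, 0, 2.4]}
    - {"fingers": 1, "offset": [2.5, -2.4, 0.1], "delta_rot": [0, 0, 2.4]}
    - {"fingers": 1, "offset": [0, 0, 0], "delta_rot": [0, 0, 0]}

```text
clock: 6.1
position: [0.5878, 0.0328, 0.3487]
tcp_rot: [-0.581, 0.814, 0.004, 0.003]
force: [0.0, 0.4, -2.4]
width: 0.0139
```

```bash
python3 - <<'E'
from h import *
st,R=show()
c=robot.camera_info('wrist'); im=robot.read_camera('wrist'); np.savez('w4.npz',**c)
im=im[:,:,::-1]; cv2.imwrite('pics/w4full.png',im)
print(R.round(4).tolist())
p=[.5867,.0243,-.4189]
u=proj(c,world(p,[[0,-.065,.155],[0,-.065,.0675],[0,-.065,.062]])); print('shaft px',u.round(1).tolist())
P=st['position']
print('socket/tcp px',proj(c,[P+R@[0,0,.148],P+R@[0,0,.12],P]).round(1).tolist())
x,y=u[1].round().astype(int); x0=max(0,x-65);y0=max(0,y-50); print('crop',x0,y0)
a=cv2.resize(im[y0:y0+100,x0:x0+130],None,fx=6,fy=6,interpolation=cv2.INTER_CUBIC); cv2.imwrite('pics/w4.png',a)
E
```

```text
t 6.1 p [0.5878 0.0328 0.3487] yaw 2.811 F [ 0.   0.4 -2.4] M [-0.15  0.28 -0.  ] w 0.0139 j [ 0.38  0.16  0.02 -0.01 -1.43 -0.71]
[[-0.3246, -0.9458, 0.0004], [-0.9458, 0.3246, 0.0095], [-0.0091, 0.0027, -1.0]]
shaft px [[332.0, 116.5], [330.8, 114.3], [330.7, 114.2]]
socket/tcp px [[327.7, 222.5], [327.7, 232.9], [328.2, 313.7]]
crop 266 64
```

View pics/w4.png

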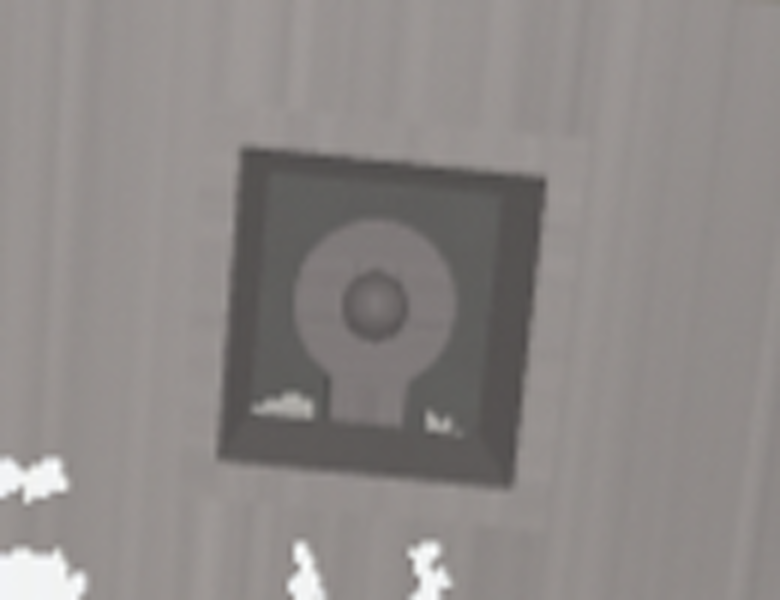

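The crop shows the stem dome at (328.1,114.4) full-frame. The arm is almost parallel to the bore, so the clamp sits at about 0.04. Next I'll check how the socket hangs in the hand.

```bash
python3 - <<'E'
from h import *
c=dict(np.load('w4.npz')); g=lambda u,v:((np.array([u,v])+.5)/6-.5+[266,64])
d=ray(c,g(375,305),.066); print('dome',d)
L=[[.02,-.02,.155],[-.02,-.02,.155],[-.02,.02,.155],[.02,.02,.155]]
P=np.array([g(242,148),g(546,178),g(513,488),g(218,460)])
r=[]
for k in range(4):
    q,e=fit(c,L,np.roll(P,k,0),[.56,-.035,-.42]); r.append((e,q))
print('shaft',min(r,key=lambda t:t[0]))
im=cv2.imread('pics/w4full.png'); o=cv2.resize(im[190:290,265:395],None,fx=6,fy=6,interpolation=cv2.INTER_CUBIC); cv2.imwrite('pics/w4s.png',o)
st,R=show();P=st['position'];print(((proj(c,[P+R@[x,y,z] for x,y,z in((.011,.011,.148),(.011,-.011,.148),(.011,.011,.12),(.011,-.011,.12),(-.011,.011,.12),(-.011,-.011,.12))])-[265,190]+.5)*6-.5).round(0).tolist())
E
```

```text
dome [ 0.56283032 -0.03586115  0.066     ]
shaft (np.float64(0.3090017093043116), array([ 0.56277886, -0.03544623, -0.4237475 ]))
t 6.15 p [0.5872 0.034  0.3488] yaw 2.8123 F [ 0.   0.5 -2.5] M [-0.03  0.12 -0.01] w 0.0135 j [ 0.38  0.16  0.02 -0.01 -1.43 -0.71]
[[476.0, 119.0], [297.0, 119.0], [486.0, 175.0], [290.0, 175.0], [483.0, 361.0], [292.0, 361.0]]
```

View pics/w4s.png

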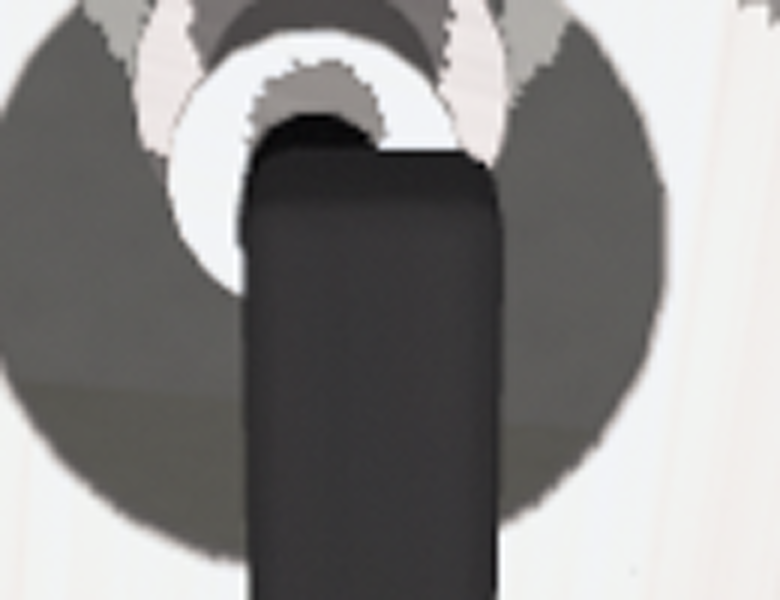

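The held bar hides the socket. Its end face spans columns 247–500, with its top edge at row ~205 and bottom edge at ~150 in the crop, which gives the key's offset along the bar.

```bash
python3 - <<'E'
from h import *
c=dict(np.load('w4.npz')); st,R=show();P=np.array([0.5878,0.0328,0.3487])
for dx in(-.004,-.002,0,.002): print(dx,((proj(c,[P+R@[.05+dx,y,z] for y,z in((.007,-.026),(-.007,-.026),(0,-.012))])-[265,190]+.5)*6-.5).round(0).tolist())
D=np.array([.5628,-.0357])
print('approach'); plan([.5628+.0024*R[0,0]*-1*-1,-.0357+.0024*R[1,0],.350],-.424+.05,4)
E
```

```text
t 6.15 p [0.5872 0.034  0.3488] yaw 2.8123 F [ 0.   0.5 -2.5] M [-0.03  0.12 -0.01] w 0.0135 j [ 0.38  0.16  0.02 -0.01 -1.43 -0.71]
-0.004 [[513.0, 187.0], [251.0, 188.0], [381.0, 128.0]]
-0.002 [[514.0, 151.0], [250.0, 151.0], [381.0, 95.0]]
0 [[514.0, 114.0], [250.0, 114.0], [381.0, 61.0]]
0.002 [[515.0, 77.0], [249.0, 77.0], [381.0, 27.0]]
approach
[1.91, 0.01, -0.05] [0.05, 0.14, 0.64]
[1.91, -0.01, -0.04] [0.05, 0.14, 0.64]
[1.91, -0.03, -0.04] [0.05, 0.14, 0.64]
[1.91, -0.05, -0.03] [0.05, 0.14, 0.64]
dist/row cm 1.9069732669047397
```

```bash
python3 - <<'E'
from h import *
st,R=show(); plan([.5612,-.0395,.349],-.374,4)
E
```

```text
t 6.15 p [0.5872 0.034  0.3488] yaw 2.8123 F [ 0.   0.5 -2.5] M [-0.03  0.12 -0.01] w 0.0135 j [ 0.38  0.16  0.02 -0.01 -1.43 -0.71]
[1.95, 0.02, -0.02] [0.05, 0.14, 0.64]
[1.95, -0.0, -0.02] [0.05, 0.14, 0.64]
[1.95, -0.02, -0.01] [0.05, 0.14, 0.64]
[1.95, -0.04, -0.01] [0.05, 0.14, 0.64]
dist/row cm 1.9496437913378815
```

>>> drive_tool:
  force: 60
  rows:
    - {"fingers": 1, "offset": [1.95, 0, 0], "delta_rot": [0, 0.3, 0.6]}
    - {"fingers": 1, "offset": [1.95, 0, 0], "delta_rot": [0.2, 0.3, 0.6]}
    - {"fingers": 1, "offset": [1.95, 0, 0], "delta_rot": [0, 0, 0.6]}
    - {"fingers": 1, "offset": [1.9, 0, 0], "delta_rot": [0, 0, 0.6]}
    - {"fingers": 1, "offset": [0, 0, 0], "delta_rot": [0, 0, 0]}
    - {"fingers": 1, "offset": [0, 0, 0], "delta_rot": [0, 0, 0]}

```text
clock: 6.75
position: [0.5566, -0.0431, 0.3489]
tcp_rot: [-0.564, 0.826, -0.0, -0.0]
force: [0.5, 0.9, -3.0]
width: 0.0139
```

```bash
python3 - <<'E'
from h import *
st,R=show(); print(R[:,2].round(4)); plan([.5612,-.0395,.335],-.374,1)
E
```

```text
t 6.75 p [ 0.5566 -0.0431  0.3489] yaw 2.7697 F [ 0.5  0.9 -3. ] M [ 0.1   0.11 -0.01] w 0.0139 j [ 0.27  0.11 -0.04  0.   -1.42 -0.65]
[ 1.e-04 -5.e-04 -1.e+00]
[-0.5, -0.29, 1.39] [-0.02, -0.03, 0.12]
dist/row cm 1.5036172417859694
```

>>> drive_tool:
  rows:
    - {"fingers": 1, "offset": [-0.5, -0.3, 0], "delta_rot": [0, 0, 0.1]}
    - {"fingers": 1, "offset": [0, 0, 0], "delta_rot": [0, 0, 0]}
    - {"fingers": 1, "offset": [0, 0, 2], "delta_rot": [0, 0, 0]}
    - {"fingers": 1, "offset": [0, 0, 2], "delta_rot": [0, 0, 0]}
    - {"fingers": 1, "offset": [0, 0, 2], "delta_rot": [0, 0, 0]}
    - {"fingers": 1, "offset": [0, 0, 2], "delta_rot": [0, 0, 0]}
    - {"fingers": 1, "offset": [0, 0, 2], "delta_rot": [0, 0, 0]}
    - {"fingers": 1, "offset": [0, 0, 1.5], "delta_rot": [0, 0, 0]}
    - {"fingers": 1, "offset": [0, 0, 0.5], "delta_rot": [0, 0, 0]}
    - {"fingers": 1, "offset": [0, 0, 0], "delta_rot": [0, 0, 0]}

```text
clock: 7.75
position: [0.5646, -0.0355, 0.2251]
tcp_rot: [-0.566, 0.825, -0.001, 0.001]
force: [-0.4, 0.5, -2.0]
width: 0.0132
```

```bash
python3 - <<'E'
from h import *
st,R=show(); print(R[:,2].round(4)); plan([.5612,-.0395,.222],-.374,1)
im=robot.read_camera('scene')[:,:,::-1]; s=robot.camera_info('scene')
cv2.imwrite('pics/s5.png',cv2.resize(im[150:250,260:390],None,fx=6,fy=6,interpolation=cv2.INTER_CUBIC))
E
```

```text
t 7.75 p [ 0.5646 -0.0355  0.2251] yaw 2.7731 F [-0.4  0.5 -2. ] M [0.05 0.04 0.02] w 0.0132 j [ 0.28  0.18 -0.24  0.   -1.15 -0.65]
[ 0.0024  0.     -1.    ]
[0.5, 0.17, 0.3] [-0.13, 0.05, 0.32]
dist/row cm 0.6070121193217277
```

>>> drive_tool:
  rows:
    - {"fingers": 1, "offset": [0.4, 0.15, 0], "delta_rot": [-0.1, 0, 0.3]}
    - {"fingers": 1, "offset": [0, 0, 0], "delta_rot": [0, 0, 0]}
    - {"fingers": 1, "offset": [0, 0, 0], "delta_rot": [0, 0, 0]}

```text
clock: 8.1
position: [0.5631, -0.0386, 0.2279]
tcp_rot: [-0.564, 0.826, -0.001, 0.002]
force: [0.4, -1.2, -2.8]
width: 0.0134
```

```bash
python3 - <<'E'
from h import *
st,R=show(); print(R[:,2].round(4)); plan([.5612,-.0395,.215],-.374,1)
E
```

```text
t 8.1 p [ 0.5631 -0.0386  0.2279] yaw 2.7681 F [ 0.4 -1.2 -2.8] M [0.01 0.08 0.  ] w 0.0134 j [ 0.28  0.17 -0.24  0.   -1.15 -0.65]
[ 0.0047  0.0011 -1.    ]
[0.15, 0.15, 1.29] [-0.23, 0.16, 0.03]
dist/row cm 1.3044019557887334
```

>>> drive_tool:
  rows:
    - {"fingers": 1, "offset": [0.15, 0.15, 0.5], "delta_rot": [-0.2, 0.2, 0]}
    - {"fingers": 1, "offset": [0, 0, 0.5], "delta_rot": [0, 0, 0]}
    - {"fingers": 1, "offset": [0, 0, 0], "delta_rot": [0, 0, 0]}

```text
clock: 8.4
position: [0.5613, -0.0396, 0.2181]
tcp_rot: [-0.563, 0.826, -0.001, 0.001]
force: [-0.3, -0.1, -2.9]
width: 0.0133
```

```bash
python3 - <<'E'
from h import *
st,R=show(); print(R[:,2].round(4)); plan([.5612,-.0395,.205],-.374,1)
for i in range(4):
    robot.read_camera('scene'); st=robot.state(); print(st['position'].round(4),st['force'].round(1))
E
```

```text
t 8.4 p [ 0.5613 -0.0396  0.2181] yaw 2.7678 F [-0.3 -0.1 -2.9] M [0.   0.11 0.03] w 0.0133 j [ 0.28  0.18 -0.25  0.   -1.14 -0.65]
[ 1.8e-03 -4.0e-04 -1.0e+00]
[-0.0, 0.01, 1.31] [-0.11, 0.02, 0.01]
dist/row cm 1.3134321515037026
[ 0.5614 -0.0396  0.2185] [-0.   0.5 -3.2]
[ 0.5616 -0.0396  0.2187] [ 0.5  0.1 -2.5]
[ 0.5618 -0.0396  0.2189] [ 0.2 -0.1 -1.4]
[ 0.5618 -0.0395  0.219 ] [-0.1 -0.4 -2.1]
```

>>> drive_tool:
  rows:
    - {"fingers": 1, "offset": [0, 0, 0.4], "delta_rot": [0, 0, 0]}
    - {"fingers": 1, "offset": [0, 0, 0.4], "delta_rot": [0, 0, 0]}
    - {"fingers": 1, "offset": [0, 0, 0.3], "delta_rot": [0, 0, 0]}

```text
clock: 8.9
position: [0.5622, -0.0394, 0.2077]
tcp_rot: [-0.564, 0.826, -0.001, 0.002]
force: [1.2, -0.4, -1.8]
width: 0.0134
```

```bash
python3 - <<'E'
from h import *
st,R=show(); print(R[:,2].round(4))
E
```

```text
t 8.9 p [ 0.5622 -0.0394  0.2077] yaw 2.7681 F [ 1.2 -0.4 -1.8] M [0.01 0.18 0.  ] w 0.0134 j [ 0.28  0.19 -0.27  0.   -1.11 -0.65]
[ 4.e-03 -3.e-04 -1.e+00]
```

>>> drive_tool:
  rows:
    - {"fingers": 1, "offset": [0, 0.1, 0.4], "delta_rot": [-0.2, 0.1, 0]}
    - {"fingers": 1, "offset": [0, 0, 0.4], "delta_rot": [0, 0, 0]}
    - {"fingers": 1, "offset": [0, 0, 0.3], "delta_rot": [0, 0, 0]}

```text
clock: 9.2
position: [0.5615, -0.0391, 0.1959]
tcp_rot: [-0.564, 0.826, -0.0, -0.0]
force: [0.4, -0.4, -2.7]
width: 0.0137
```

```bash
python3 - <<'E'
from h import *
st,R=show(); print(R[:,2].round(4))
E
```

```text
t 9.2 p [ 0.5615 -0.0391  0.1959] yaw 2.7682 F [ 0.4 -0.4 -2.7] M [ 0.06  0.1  -0.04] w 0.0137 j [ 0.28  0.2  -0.28  0.   -1.09 -0.65]
[ 3.e-04 -7.e-04 -1.e+00]
```

The socket is sliding over the stem with no resistance. I'll go down 3 mm more, then turn about the key's axis.

>>> drive_tool:
  rows:
    - {"fingers": 1, "offset": [0, 0, 0.3], "delta_rot": [0, 0, 0]}
    - {"fingers": 1, "offset": [0, 0, 0.1], "delta_rot": [0, 0, 0]}
    - {"fingers": 1, "offset": [0, -0.06, 0], "delta_rot": [0, 0, -8]}
    - {"fingers": 1, "offset": [0, -0.06, 0], "delta_rot": [0, 0, -8]}
    - {"fingers": 1, "offset": [0, -0.06, 0], "delta_rot": [0, 0, -8]}

```text
clock: 9.7
position: [0.5627, -0.0396, 0.1902]
tcp_rot: [0.727, -0.687, -0.0, 0.001]
force: [-0.4, 0.7, -1.5]
width: 0.0136
```

```bash
cat >> h.py <<'E'
def key():
    st,R=show(); print('tilt',R[:,2].round(4)); P=st['position']; a=P+R@[-.0043,0,.1453]; print('socket',a.round(4))
    print('corr cm',(R.T@(np.array([.5627,-.0355,a[2]])-a)*100).round(2),'rot',np.degrees(np.cross([0,0,1],R.T@[0,0,-1])).round(2))
E
python3 -c "
from h import *
key()"
```

```text
t 9.7 p [ 0.5627 -0.0396  0.1902] yaw -3.0845 F [-0.4  0.7 -1.5] M [ 0.08  0.17 -0.16] w 0.0136 j [ 0.28  0.21 -0.29  0.   -1.08 -0.22]
tilt [-0.0017 -0.0011 -1.    ]
socket [ 0.5622 -0.0355  0.0449]
corr cm [ 0.01 -0.05 -0.  ] rot [ 0.1  -0.06  0.  ]
```

>>> drive_tool:
  rows:
    - {"fingers": 1, "offset": [0, -0.1, -0.1], "delta_rot": [0.1, 0, -8]}
    - {"fingers": 1, "offset": [0, -0.06, 0], "delta_rot": [0, 0, -8]}
    - {"fingers": 1, "offset": [0, -0.06, 0], "delta_rot": [0, 0, -8]}
    - {"fingers": 1, "offset": [0, -0.06, 0], "delta_rot": [0, 0, -8]}

```text
clock: 10.1
position: [0.5648, -0.0389, 0.1903]
tcp_rot: [0.893, -0.45, -0.001, 0.001]
force: [0.6, -0.8, -1.6]
width: 0.0133
```

```bash
python3 -c "
from h import *
key()"
```

```text
t 10.1 p [ 0.5648 -0.0389  0.1903] yaw -2.5036 F [ 0.6 -0.8 -1.6] M [ 0.06  0.29 -0.13] w 0.0133 j [ 0.28  0.21 -0.28  0.   -1.08  0.36]
tilt [-1.5e-03 -5.0e-04 -1.0e+00]
socket [ 0.562  -0.0355  0.045 ]
corr cm [ 0.04 -0.06 -0.  ] rot [ 0.08  0.03 -0.  ]
```

>>> drive_tool:
  rows:
    - {"fingers": 1, "offset": [0, -0.1, 0], "delta_rot": [0.1, 0, -8]}
    - {"fingers": 1, "offset": [0, -0.06, 0], "delta_rot": [0, 0, -8]}
    - {"fingers": 1, "offset": [0, -0.05, 0], "delta_rot": [0, 0, -6]}
    - {"fingers": 1, "offset": [0, 0, 0], "delta_rot": [0, 0, 0]}

```text
clock: 10.5
position: [0.5658, -0.0378, 0.1903]
tcp_rot: [0.965, -0.262, -0.001, -0.0]
force: [-0.5, -0.2, -1.5]
width: 0.0134
```

```bash
python3 -c "
from h import *
key()"
```

```text
t 10.5 p [ 0.5658 -0.0378  0.1903] yaw -2.101 F [-0.5 -0.2 -1.5] M [-0.04  0.35 -0.03] w 0.0134 j [ 0.28  0.21 -0.28 -0.   -1.08  0.76]
tilt [-1.3e-03  4.0e-04 -1.0e+00]
socket [ 0.5619 -0.0355  0.045 ]
corr cm [ 0.06 -0.04 -0.  ] rot [ 0.02  0.07 -0.  ]
```

>>> drive_tool:
  rows:
    - {"fingers": 1, "offset": [0, -0.05, 0], "delta_rot": [0, 0, -4]}
    - {"fingers": 1, "offset": [0, 0, 0], "delta_rot": [0, 0, 0]}

```text
clock: 10.7
position: [0.5659, -0.0374, 0.1902]
tcp_rot: [0.973, -0.23, -0.001, 0.0]
force: [-0.2, -1.5, -1.5]
width: 0.0137
```

```bash
python3 -c "
from h import *
key()"
```

```text
t 10.7 p [ 0.5659 -0.0374  0.1902] yaw -2.0359 F [-0.2 -1.5 -1.5] M [-0.12  0.3  -0.12] w 0.0137 j [ 0.28  0.21 -0.28 -0.   -1.08  0.83]
tilt [-1.6e-03  3.0e-04 -1.0e+00]
socket [ 0.5619 -0.0355  0.045 ]
corr cm [ 0.08 -0.04 -0.  ] rot [ 0.02  0.09 -0.  ]
```

The key is at 1.53 relative, at the stop: the moment has risen and the play is taken up. I'll back off slightly and lift out.

>>> drive_tool:
  rows:
    - {"fingers": 1, "offset": [0, 0.05, 0], "delta_rot": [0, 0, 5]}
    - {"fingers": 1, "offset": [0, 0, -0.5], "delta_rot": [0, 0, 0]}
    - {"fingers": 1, "offset": [0, 0, -1], "delta_rot": [0, 0, 0]}
    - {"fingers": 1, "offset": [0, 0, -2], "delta_rot": [0, 0, 0]}
    - {"fingers": 1, "offset": [0, 0, -2.5], "delta_rot": [0, 0, 0]}
    - {"fingers": 1, "offset": [0, 0, -3], "delta_rot": [0, 0, 0]}
    - {"fingers": 1, "offset": [0, 0, -3], "delta_rot": [0, 0, 0]}
    - {"fingers": 1, "offset": [0, 0, -3], "delta_rot": [0, 0, 0]}
    - {"fingers": 1, "offset": [0, 0, -1], "delta_rot": [0, 0, 0]}
    - {"fingers": 1, "offset": [0, 0, 0], "delta_rot": [0, 0, 0]}

```text
clock: 11.7
position: [0.5656, -0.0383, 0.3614]
tcp_rot: [0.961, -0.277, 0.001, -0.0]
force: [-0.2, 0.0, -3.1]
width: 0.0135
```

```bash
python3 -c "
from h import *
show()
plan([.440,.320,.37],.058,10)"
```

```text
t 11.7 p [ 0.5656 -0.0383  0.3614] yaw -2.1321 F [-0.2  0.  -3.1] M [-0.01  0.13  0.07] w 0.0135 j [ 0.28  0.12 -0.   -0.   -1.45  0.73]
[-2.97, -2.37, -0.09] [-0.01, -0.0, 5.45]
[-3.18, -2.07, -0.09] [-0.01, -0.0, 5.45]
[-3.36, -1.76, -0.09] [-0.01, -0.0, 5.45]
[-3.52, -1.43, -0.09] [-0.01, -0.0, 5.45]
[-3.64, -1.09, -0.09] [-0.01, -0.0, 5.45]
[-3.72, -0.74, -0.09] [-0.01, -0.0, 5.45]
[-3.78, -0.38, -0.09] [-0.01, -0.0, 5.45]
[-3.8, -0.02, -0.09] [-0.01, -0.0, 5.45]
[-3.78, 0.34, -0.09] [-0.01, -0.0, 5.45]
[-3.73, 0.69, -0.09] [-0.01, -0.0, 5.45]
dist/row cm 3.7979824269454507
```

>>> drive_tool:
  rows:
    - {"fingers": 1, "offset": [-3, -2.4, -0.1], "delta_rot": [0, 0, 5.5]}
    - {"fingers": 1, "offset": [-3.2, -2.1, -0.1], "delta_rot": [0, 0, 5.5]}
    - {"fingers": 1, "offset": [-3.4, -1.8, -0.1], "delta_rot": [0, 0, 5.5]}
    - {"fingers": 1, "offset": [-3.5, -1.4, -0.1], "delta_rot": [0, 0, 5.5]}
    - {"fingers": 1, "offset": [-3.6, -1.1, -0.1], "delta_rot": [0, 0, 5.5]}
    - {"fingers": 1, "offset": [-3.7, -0.7, -0.1], "delta_rot": [0, 0, 5.5]}
    - {"fingers": 1, "offset": [-3.8, -0.4, -0.1], "delta_rot": [0, 0, 5.5]}
    - {"fingers": 1, "offset": [-3.8, 0, 0], "delta_rot": [0, 0, 5.5]}
    - {"fingers": 1, "offset": [-3.4, 0.3, 0], "delta_rot": [0, 0, 5.3]}
    - {"fingers": 1, "offset": [-2, 0.4, 0], "delta_rot": [0, 0, 4]}

```text
clock: 12.7
position: [0.4435, 0.3105, 0.3529]
tcp_rot: [0.72, -0.694, -0.003, 0.008]
force: [0.1, -1.3, -2.9]
width: 0.0132
```

>>> drive_tool:
  rows:
    - {"fingers": 1, "offset": [0, 0, 0], "delta_rot": [0, 0, 0]}
    - {"fingers": 1, "offset": [0, 0, 0], "delta_rot": [0, 0, 0]}

```text
clock: 12.9
position: [0.4415, 0.3125, 0.3492]
tcp_rot: [0.721, -0.693, -0.003, 0.011]
force: [0.7, -0.3, -3.1]
width: 0.0137
```

```bash
python3 -c "
from h import *
show()
plan([.4402,.3201,.36],.058,1)"
```

```text
t 12.9 p [0.4415 0.3125 0.3492] yaw -3.102 F [ 0.7 -0.3 -3.1] M [-0.02  0.07  0.05] w 0.0137 j [ 0.97  0.09 -0.05 -0.01 -1.44 -0.93]
[-0.75, 0.12, -1.08] [1.19, -0.58, -1.05]
dist/row cm 1.325026712598576
```

>>> drive_tool:
  rows:
    - {"fingers": 1, "offset": [-0.7, 0.1, 0], "delta_rot": [1.2, -0.6, -1]}
    - {"fingers": 1, "offset": [0, 0, 0], "delta_rot": [0, 0, 0]}
    - {"fingers": 1, "offset": [0, 0, 3], "delta_rot": [0, 0, 0]}
    - {"fingers": 1, "offset": [0, 0, 4], "delta_rot": [0, 0, 0]}
    - {"fingers": 1, "offset": [0, 0, 3], "delta_rot": [0, 0, 0]}
    - {"fingers": 1, "offset": [0, 0, 0], "delta_rot": [0, 0, 0]}

```text
clock: 13.5
position: [0.4416, 0.3163, 0.2468]
tcp_rot: [0.728, -0.686, 0.0, -0.003]
force: [-0.5, -0.1, -1.8]
width: 0.0133
```

```bash
python3 -c "
from h import *
show()
plan([.4402,.3201,.205],.058,1)"
```

```text
t 13.5 p [0.4416 0.3163 0.2468] yaw -3.0829 F [-0.5 -0.1 -1.8] M [-0.14  0.2  -0.04] w 0.0133 j [ 0.98  0.12 -0.25  0.   -1.19 -0.93]
[-0.38, 0.13, 4.18] [-0.26, 0.2, 0.04]
dist/row cm 4.201791315673673
```

>>> drive_tool:
  rows:
    - {"fingers": 1, "offset": [-0.4, 0.1, 0], "delta_rot": [-0.2, 0.2, 0]}
    - {"fingers": 1, "offset": [0, 0, 2], "delta_rot": [0, 0, 0]}
    - {"fingers": 1, "offset": [0, 0, 2], "delta_rot": [0, 0, 0]}
    - {"fingers": 1, "offset": [0, 0, 0], "delta_rot": [0, 0, 0]}

```text
clock: 13.9
position: [0.4437, 0.3221, 0.2134]
tcp_rot: [0.728, -0.686, 0.001, -0.005]
force: [1.1, 0.0, -2.6]
width: 0.0138
```

```bash
python3 -c "
from h import *
show()
plan([.4402,.3201,.180],.058,1)"
```

```text
t 13.9 p [0.4437 0.3221 0.2134] yaw -3.0828 F [ 1.1  0.  -2.6] M [-0.12  0.2  -0.02] w 0.0138 j [ 0.99  0.15 -0.3   0.   -1.11 -0.93]
[0.2, 0.39, 3.34] [-0.47, 0.29, 0.05]
dist/row cm 3.369228888369263
```

>>> drive_tool:
  rows:
    - {"fingers": 1, "offset": [0.2, 0.4, 0.5], "delta_rot": [-0.5, 0.3, 0]}
    - {"fingers": 1, "offset": [0, 0, 0.5], "delta_rot": [0, 0, 0]}
    - {"fingers": 1, "offset": [0, 0, 0], "delta_rot": [0, 0, 0]}

```text
clock: 14.2
position: [0.4415, 0.3217, 0.2078]
tcp_rot: [0.728, -0.686, -0.0, -0.002]
force: [0.6, 0.1, -1.8]
width: 0.0133
```

```bash
python3 -c "
from h import *
show()
plan([.4402,.3201,.180],.058,1)"
```

```text
t 14.2 p [0.4415 0.3217 0.2078] yaw -3.0821 F [ 0.6  0.1 -1.8] M [-0.03  0.16 -0.02] w 0.0133 j [ 0.99  0.16 -0.31  0.   -1.1  -0.93]
[0.16, 0.15, 2.78] [-0.2, 0.2, 0.09]
dist/row cm 2.785028618986678
```

>>> drive_tool:
  rows:
    - {"fingers": 1, "offset": [0.15, 0.2, 0.7], "delta_rot": [-0.2, 0.2, 0]}
    - {"fingers": 1, "offset": [0, 0, 0.7], "delta_rot": [0, 0, 0]}
    - {"fingers": 1, "offset": [0, 0, 0.5], "delta_rot": [0, 0, 0]}
    - {"fingers": 1, "offset": [0, 0, 0], "delta_rot": [0, 0, 0]}

```text
clock: 14.6
position: [0.4398, 0.3204, 0.1885]
tcp_rot: [0.728, -0.686, -0.0, -0.001]
force: [-0.5, 0.2, -3.7]
width: 0.0137
```

```bash
python3 -c "
from h import *
show()
plan([.4402,.3201,.172],.058,1)"
```

```text
t 14.6 p [0.4398 0.3204 0.1885] yaw -3.0819 F [-0.5  0.2 -3.7] M [-0.09  0.09 -0.02] w 0.0137 j [ 0.99  0.17 -0.33  0.   -1.06 -0.93]
[0.03, -0.03, 1.65] [-0.06, 0.06, 0.1]
dist/row cm 1.6522185820497866
```

>>> drive_tool:
  rows:
    - {"fingers": 1, "offset": [0, -0.05, 0.5], "delta_rot": [0, 0, 0]}
    - {"fingers": 1, "offset": [0, 0, 0.5], "delta_rot": [0, 0, 0]}
    - {"fingers": 1, "offset": [0, 0, 0.4], "delta_rot": [0, 0, 0]}
    - {"fingers": 1, "offset": [0, 0, 0.2], "delta_rot": [0, 0, 0]}
    - {"fingers": 1, "offset": [0, 0, 0], "delta_rot": [0, 0, 0]}

```text
clock: 15.1
position: [0.4404, 0.3203, 0.1707]
tcp_rot: [0.728, -0.686, 0.0, -0.0]
force: [-0.3, -0.2, -2.8]
width: 0.0134
```

```bash
python3 -c "
from h import *
show()"
```

```text
t 15.1 p [0.4404 0.3203 0.1707] yaw -3.0818 F [-0.3 -0.2 -2.8] M [-0.01  0.1   0.01] w 0.0134 j [ 0.99  0.19 -0.36  0.   -1.02 -0.93]
```

>>> drive_tool:
  rows:
    - {"fingers": 1, "offset": [0, 0, 0.2], "delta_rot": [0, 0, 0]}
    - {"fingers": 1, "offset": [0, 0, 0.1], "delta_rot": [0, 0, 0]}

```text
clock: 15.3
position: [0.4409, 0.3206, 0.1702]
tcp_rot: [0.728, -0.685, 0.001, -0.001]
force: [-2.4, -0.9, 2.3]
width: 0.0135
```

Supported now (+2.3 N). Releasing to half open, then rising.

>>> drive_tool:
  rows:
    - {"fingers": 0, "offset": [0, 0, 0], "delta_rot": [0, 0, 0]}
    - {"fingers": 0, "offset": [0, 0, 0], "delta_rot": [0, 0, 0]}
    - {"fingers": 0, "offset": [0, 0, 0], "delta_rot": [0, 0, 0]}
    - {"fingers": 0, "offset": [0, 0, 0], "delta_rot": [0, 0, 0]}
    - {"fingers": 0, "offset": [0, 0, -1], "delta_rot": [0, 0, 0]}
    - {"fingers": 0, "offset": [0, 0, -3], "delta_rot": [0, 0, 0]}
    - {"fingers": 0, "offset": [0, 0, -4], "delta_rot": [0, 0, 0]}
    - {"fingers": 0, "offset": [0, 0, -4], "delta_rot": [0, 0, 0]}

```text
clock: 16.1
position: [0.4394, 0.3189, 0.2913]
tcp_rot: [0.728, -0.685, 0.001, 0.003]
force: [1.5, 0.7, -0.1]
width: 0.0434
```

```bash
python3 - <<'E'
from h import *
show()
# cup over port: shaft (.5627,-.0355), yaw -.424 -> port 0.1 along mill y
p=np.array([.5627,-.0355])+.1*np.array([np.sin(.424),np.cos(.424)]); print('port',p)
# stop so that wrist cam sees port: tool x offset .08
a=-.424+np.pi; tx=np.array([-np.sin(a),np.cos(a)]); print('toolx',tx)
plan([*(p-.08*tx),.30],-.424,8)
im=robot.read_camera('scene')[:,:,::-1]; im2=robot.read_camera('top')[:,:,::-1]
o=np.zeros((600,800,3),np.uint8); f=lambda im,x,y,w,h,k:cv2.resize(im[y:y+h,x:x+w],None,fx=k,fy=k,interpolation=cv2.INTER_CUBIC)
o[:493,:374]=f(im,455,190,110,145,3.4); o[:400,400:800]=f(im2,110,260,100,100,4); cv2.imwrite('pics/chk.png',o)
t0=cv2.imread('pics/top0.png').astype(int); d=np.abs(im2.astype(int)-t0).sum(2)[275:340,118:165]; print('diff',(d>90).sum(),d.size)
E
```

```text
t 16.1 p [0.4394 0.3189 0.2913] yaw -3.0809 F [ 1.5  0.7 -0.1] M [ 0.22 -0.04  0.04] w 0.0434 j [ 0.99  0.11 -0.17  0.   -1.3  -0.93]
port [0.60384095 0.05564506]
toolx [-0.41140954 -0.9114506 ]
[2.52, -2.32, -0.1] [0.01, -0.04, 3.47]
[2.38, -2.47, -0.1] [0.01, -0.04, 3.47]
[2.23, -2.61, -0.1] [0.01, -0.04, 3.47]
[2.06, -2.74, -0.11] [0.01, -0.04, 3.47]
[1.89, -2.86, -0.11] [0.01, -0.04, 3.47]
[1.72, -2.97, -0.11] [0.01, -0.04, 3.47]
[1.54, -3.06, -0.11] [0.01, -0.04, 3.47]
[1.35, -3.15, -0.11] [0.01, -0.04, 3.47]
dist/row cm 3.428635645073063
diff 859 3055
```

>>> drive_tool:
  rows:
    - {"fingers": 0, "offset": [2.5, -2.3, -0.1], "delta_rot": [0, 0, 3.5]}
    - {"fingers": 0, "offset": [2.4, -2.5, -0.1], "delta_rot": [0, 0, 3.5]}
    - {"fingers": 0, "offset": [2.2, -2.6, -0.1], "delta_rot": [0, 0, 3.5]}
    - {"fingers": 0, "offset": [2.1, -2.7, -0.1], "delta_rot": [0, 0, 3.5]}
    - {"fingers": 0, "offset": [1.9, -2.9, -0.1], "delta_rot": [0, 0, 3.5]}
    - {"fingers": 0, "offset": [1.7, -3, -0.1], "delta_rot": [0, 0, 3.5]}
    - {"fingers": 0, "offset": [1.5, -2.8, -0.1], "delta_rot": [0, 0, 3.5]}
    - {"fingers": 0, "offset": [1.2, -2.2, -0.1], "delta_rot": [0, 0, 3.5]}
    - {"fingers": 0, "offset": [0, 0, 0], "delta_rot": [0, 0, 0]}
    - {"fingers": 0, "offset": [0, 0, 0], "delta_rot": [0, 0, 0]}

```text
clock: 17.2
position: [0.636, 0.1288, 0.3131]
tcp_rot: [-0.534, 0.845, -0.0, 0.008]
force: [-1.0, -0.5, 0.6]
width: 0.044
```

```bash
python3 - <<'E'
from h import *
st,R=show()
c=robot.camera_info('wrist'); im=robot.read_camera('wrist')[:,:,::-1]; np.savez('w6.npz',**c); cv2.imwrite('pics/w6full.png',im)
im2=robot.read_camera('top')[:,:,::-1]; im3=robot.read_camera('scene')[:,:,::-1]
m=[.5627-.065*-np.sin(.424),-.0355+.065*np.cos(.424),-.424]; print('mill',m)
u=proj(c,world(m,[[0,.035,.14],[0,.035,.127]])); print('port,knobtop px',u.round(1).tolist())
P=st['position']; print('tcp px',proj(c,P).round(1))
x,y=u[1].round().astype(int); x0,y0=max(0,x-80),max(0,y-75); print('crop',x0,y0)
o=np.zeros((600,800,3),np.uint8); f=lambda im,x,y,w,h,k:cv2.resize(im[y:y+h,x:x+w],None,fx=k,fy=k,interpolation=cv2.INTER_CUBIC)
w=f(im,x0,y0,160,150,3); o[:w.shape[0],:w.shape[1]]=w
w=f(im2,115,265,65,75,3);o[:225,500:695]=w
w=f(im3,455,190,110,145,2.4);o[230:230+348,500:764]=w; cv2.imwrite('pics/w6.png',o)
E
```

```text
t 17.2 p [0.636  0.1288 0.3131] yaw 2.6974 F [-1.  -0.5  0.6] M [ 0.11  0.14 -0.06] w 0.044 j [ 0.5   0.27  0.08 -0.   -1.36 -0.94]
mill [np.float64(0.5894416199051259), np.float64(0.02374428887960235), -0.424]
port,knobtop px [[326.4, 106.5], [326.5, 106.4]]
tcp px [[327.9 313.5]]
crop 247 31
```

View pics/w6.png

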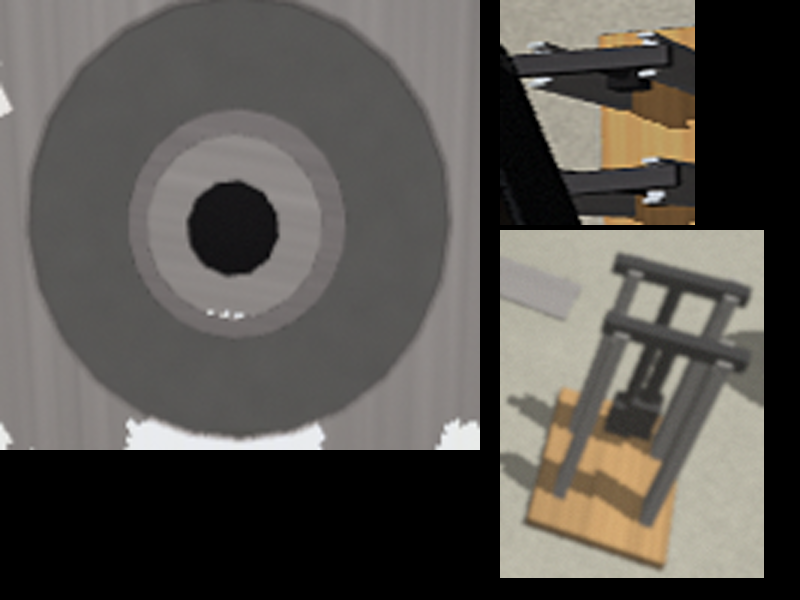

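The key is back in its berth and the arm is clear of the cup. The knob is centred at about (324.5,106.8) full-frame.

```bash
python3 - <<'E'
from h import *
c=dict(np.load('w6.npz')); k=ray(c,(247+(233.5/3)-.5,31+228.5/3-.5),.127); print('knob',k,'port',ray(c,(326.3,103.4),.14))
show(); plan([k[0],k[1],.22],-.424,5)
E
```

```text
knob [0.60545453 0.05510936 0.127     ] port [0.60293719 0.05365754 0.14      ]
t 17.35 p [0.6353 0.1298 0.3132] yaw 2.6993 F [0.  0.2 0.3] M [0.04 0.12 0.02] w 0.0437 j [ 0.5   0.27  0.08 -0.   -1.36 -0.94]
[1.63, -0.08, 1.84] [-0.1, 0.16, -0.21]
[1.63, -0.08, 1.85] [-0.1, 0.16, -0.21]
[1.62, -0.08, 1.85] [-0.1, 0.16, -0.21]
[1.62, -0.08, 1.86] [-0.1, 0.16, -0.21]
[1.61, -0.07, 1.86] [-0.1, 0.16, -0.21]
dist/row cm 2.4631609408051607
```

>>> drive_tool:
  force: 30
  rows:
    - {"fingers": 0, "offset": [1.6, -0.1, 1.8], "delta_rot": [-0.3, 0.4, -0.3]}
    - {"fingers": 0, "offset": [1.6, -0.1, 1.8], "delta_rot": [-0.2, 0.4, -0.3]}
    - {"fingers": 0, "offset": [1.6, -0.1, 1.8], "delta_rot": [0, 0, -0.3]}
    - {"fingers": 0, "offset": [1.6, -0.1, 1.8], "delta_rot": [0, 0, 0]}
    - {"fingers": 0, "offset": [1.2, 0, 1.2], "delta_rot": [0, 0, 0]}
    - {"fingers": 0, "offset": [0, 0, 0], "delta_rot": [0, 0, 0]}
    - {"fingers": 0, "offset": [0, 0, 0], "delta_rot": [0, 0, 0]}

```text
clock: 18.05
position: [0.6044, 0.064, 0.2292]
tcp_rot: [-0.547, 0.837, -0.0, 0.003]
force: [0.3, 0.5, 0.5]
width: 0.0439
```

```bash
python3 - <<'E'
from h import *
st,R=show(); print(R[:,2].round(4)); plan([.6052,.0552,.16],-.424,1)
E
```

```text
t 18.05 p [0.6044 0.064  0.2292] yaw 2.729 F [0.3 0.5 0.5] M [ 0.05  0.01 -0.02] w 0.0439 j [ 0.43  0.24 -0.14 -0.   -1.18 -0.84]
[ 0.0045  0.0023 -1.    ]
[0.8, -0.4, 6.92] [-0.18, 0.23, 0.66]
dist/row cm 6.975625965171628
```

>>> drive_tool:
  rows:
    - {"fingers": 0, "offset": [0.8, -0.4, 1], "delta_rot": [-0.2, 0.2, 0.6]}
    - {"fingers": 0, "offset": [0, 0, 2], "delta_rot": [0, 0, 0]}
    - {"fingers": 0, "offset": [0, 0, 2], "delta_rot": [0, 0, 0]}
    - {"fingers": 0, "offset": [0, 0, 1], "delta_rot": [0, 0, 0]}
    - {"fingers": 0, "offset": [0, 0, 0], "delta_rot": [0, 0, 0]}

```text
clock: 18.55
position: [0.6074, 0.0571, 0.1694]
tcp_rot: [-0.544, 0.839, -0.0, 0.003]
force: [0.8, -0.1, 1.2]
width: 0.044
```

```bash
python3 - <<'E'
from h import *
st,R=show(); print(R[:,2].round(4)); plan([.6052,.0552,.098],-.424,1)
E
```

```text
t 18.55 p [0.6074 0.0571 0.1694] yaw 2.7208 F [ 0.8 -0.1  1.2] M [ 0.05  0.11 -0.02] w 0.044 j [ 0.41  0.29 -0.22  0.   -1.05 -0.83]
[ 0.005   0.0021 -1.    ]
[0.29, 0.15, 7.14] [-0.21, 0.23, 0.18]
dist/row cm 7.144030408042677
```

>>> drive_tool:
  rows:
    - {"fingers": 0, "offset": [0.3, 0.15, 1], "delta_rot": [-0.2, 0.2, 0.2]}
    - {"fingers": 0, "offset": [0, 0, 1.5], "delta_rot": [0, 0, 0]}
    - {"fingers": 0, "offset": [0, 0, 1], "delta_rot": [-0.1, 0.1, 0]}
    - {"fingers": 0, "offset": [0, 0, 0], "delta_rot": [0, 0, 0]}

```text
clock: 18.95
position: [0.6062, 0.0552, 0.1345]
tcp_rot: [-0.542, 0.84, -0.0, 0.0]
force: [-0.2, -0.8, -0.1]
width: 0.0435
```

```bash
python3 - <<'E'
from h import *
st,R=show(); print(R[:,2].round(4)); plan([.6052,.0552,.098],-.424,1)
E
```

```text
t 18.95 p [0.6062 0.0552 0.1345] yaw 2.7173 F [-0.2 -0.8 -0.1] M [ 0.02  0.04 -0.05] w 0.0435 j [ 0.41  0.32 -0.26  0.   -0.98 -0.84]
[ 3.e-04 -2.e-04 -1.e+00]
[0.04, 0.09, 3.65] [-0.02, -0.0, -0.01]
dist/row cm 3.6468900000373052
```

>>> drive_tool:
  rows:
    - {"fingers": 0, "offset": [0.05, 0.1, 1], "delta_rot": [0, 0, 0]}
    - {"fingers": 0, "offset": [0, 0, 1], "delta_rot": [0, 0, 0]}
    - {"fingers": 0, "offset": [0, 0, 1], "delta_rot": [0, 0, 0]}
    - {"fingers": 0, "offset": [0, 0, 0.3], "delta_rot": [0, 0, 0]}
    - {"fingers": 0, "offset": [0, 0, 0], "delta_rot": [0, 0, 0]}
    - {"fingers": 1, "offset": [0, 0, 0], "delta_rot": [0, 0, 0]}
    - {"fingers": 1, "offset": [0, 0, 0], "delta_rot": [0, 0, 0]}
    - {"fingers": 1, "offset": [0, 0, 0], "delta_rot": [0, 0, 0]}
    - {"fingers": 1, "offset": [0, 0, 0], "delta_rot": [0, 0, 0]}

```text
clock: 19.85
position: [0.6058, 0.0554, 0.1002]
tcp_rot: [-0.542, 0.84, -0.0, 0.001]
force: [-1.3, -0.1, -3.0]
width: 0.0234
```

```bash
python3 - <<'E'
from h import *
st,R=show(); print(R[:,2].round(4)); plan([st['position'][0],st['position'][1],.26],-.424,6)
E
```

```text
t 19.85 p [0.6058 0.0554 0.1002] yaw 2.7174 F [-1.3 -0.1 -3. ] M [-0.04 -0.    0.02] w 0.0234 j [ 0.41  0.36 -0.3   0.   -0.91 -0.84]
[ 2.1e-03  2.0e-04 -1.0e+00]
[-0.0, -0.0, -2.66] [-0.02, 0.01, -0.0]
[-0.0, -0.0, -2.66] [-0.02, 0.01, -0.0]
[-0.0, -0.0, -2.66] [-0.02, 0.01, -0.0]
[-0.0, -0.0, -2.66] [-0.02, 0.01, -0.0]
[-0.0, -0.0, -2.66] [-0.02, 0.01, -0.0]
[-0.0, -0.0, -2.66] [-0.02, 0.01, -0.0]
dist/row cm 2.663841004711924
```

>>> drive_tool:
  force: 45
  rows:
    - {"fingers": 1, "offset": [0, 0, -0.7], "delta_rot": [0, 0, 0]}
    - {"fingers": 1, "offset": [0, 0, -1.3], "delta_rot": [0, 0, 0]}
    - {"fingers": 1, "offset": [0, 0, -2], "delta_rot": [0, 0, 0]}
    - {"fingers": 1, "offset": [0, 0, -2], "delta_rot": [0, 0, 0]}
    - {"fingers": 1, "offset": [0, 0, -2], "delta_rot": [0, 0, 0]}
    - {"fingers": 1, "offset": [0, 0, 0], "delta_rot": [0, 0, 0]}

```text
clock: 20.45
position: [0.6047, 0.055, 0.1858]
tcp_rot: [-0.542, 0.84, -0.0, 0.0]
force: [1.1, -0.2, -3.1]
width: 0.0231
```

```bash
python3 - <<'E'
from h import *
st,R=show(); print(R[:,2].round(4)); plan([.6058,.0554,.275],-.424,5)
E
```

```text
t 20.45 p [0.6047 0.055  0.1858] yaw 2.717 F [ 1.1 -0.2 -3.1] M [ 0.07 -0.13  0.02] w 0.0231 j [ 0.41  0.28 -0.2   0.   -1.09 -0.84]
[ 3.e-04 -2.e-04 -1.e+00]
[-0.02, -0.02, -1.78] [-0.0, -0.0, -0.01]
[-0.02, -0.02, -1.78] [-0.0, -0.0, -0.01]
[-0.02, -0.02, -1.78] [-0.0, -0.0, -0.01]
[-0.02, -0.02, -1.78] [-0.0, -0.0, -0.01]
[-0.02, -0.02, -1.78] [-0.0, -0.0, -0.01]
dist/row cm 1.784534048814466
```

>>> drive_tool:
  rows:
    - {"fingers": 1, "offset": [0, 0, -2], "delta_rot": [0, 0, 0]}
    - {"fingers": 1, "offset": [0, 0, -2.5], "delta_rot": [0, 0, 0]}
    - {"fingers": 1, "offset": [0, 0, -2.5], "delta_rot": [0, 0, 0]}
    - {"fingers": 1, "offset": [0, 0, -1.5], "delta_rot": [0, 0, 0]}
    - {"fingers": 1, "offset": [0, 0, 0], "delta_rot": [0, 0, 0]}

```text
clock: 20.95
position: [0.6023, 0.0548, 0.2713]
tcp_rot: [-0.542, 0.841, 0.001, -0.001]
force: [-0.4, -0.9, -2.3]
width: 0.0231
```

```bash
python3 - <<'E'
from h import *
st,R=show(); plan([.57,-.31,.29],1.514,12)
E
```

```text
t 20.95 p [0.6023 0.0548 0.2713] yaw 2.7159 F [-0.4 -0.9 -2.3] M [0.05 0.04 0.04] w 0.0231 j [ 0.41  0.22 -0.08 -0.   -1.28 -0.84]
[2.88, -1.01, -0.16] [0.01, -0.01, 5.74]
[2.76, -1.29, -0.16] [0.01, -0.01, 5.74]
[2.62, -1.56, -0.16] [0.01, -0.01, 5.74]
[2.45, -1.82, -0.16] [0.01, -0.01, 5.74]
[2.26, -2.05, -0.16] [0.01, -0.01, 5.74]
[2.04, -2.27, -0.16] [0.01, -0.01, 5.74]
[1.8, -2.46, -0.16] [0.01, -0.01, 5.74]
[1.55, -2.63, -0.16] [0.01, -0.01, 5.74]
[1.28, -2.77, -0.16] [0.01, -0.01, 5.74]
[0.99, -2.89, -0.16] [0.01, -0.01, 5.74]
[0.7, -2.97, -0.16] [0.01, -0.01, 5.74]
[0.4, -3.03, -0.16] [0.01, -0.01, 5.74]
dist/row cm 3.0558986862153925
```

>>> drive_tool:
  rows:
    - {"fingers": 1, "offset": [2.9, -1, -0.2], "delta_rot": [0, 0, 5.7]}
    - {"fingers": 1, "offset": [2.8, -1.3, -0.2], "delta_rot": [0, 0, 5.7]}
    - {"fingers": 1, "offset": [2.6, -1.6, -0.2], "delta_rot": [0, 0, 5.7]}
    - {"fingers": 1, "offset": [2.4, -1.8, -0.2], "delta_rot": [0, 0, 5.7]}
    - {"fingers": 1, "offset": [2.3, -2, -0.2], "delta_rot": [0, 0, 5.7]}
    - {"fingers": 1, "offset": [2, -2.3, -0.2], "delta_rot": [0, 0, 5.7]}
    - {"fingers": 1, "offset": [1.8, -2.5, -0.2], "delta_rot": [0, 0, 5.7]}
    - {"fingers": 1, "offset": [1.5, -2.6, -0.2], "delta_rot": [0, 0, 5.7]}
    - {"fingers": 1, "offset": [1.3, -2.8, -0.2], "delta_rot": [0, 0, 5.7]}
    - {"fingers": 1, "offset": [1, -2.9, -0.2], "delta_rot": [0, 0, 5.7]}

```text
clock: 21.95
position: [0.5658, -0.2543, 0.2741]
tcp_rot: [-0.058, 0.998, 0.004, -0.011]
force: [1.0, 0.3, -3.5]
width: 0.0236
```

>>> drive_tool:
  rows:
    - {"fingers": 1, "offset": [0.7, -2.5, 0], "delta_rot": [0, 0, 5.7]}
    - {"fingers": 1, "offset": [0.3, -1.5, 0], "delta_rot": [0, 0, 4]}
    - {"fingers": 1, "offset": [0, 0, 0], "delta_rot": [0, 0, 0]}
    - {"fingers": 1, "offset": [0, 0, 0], "delta_rot": [0, 0, 0]}

```text
clock: 22.35
position: [0.5553, -0.2994, 0.2663]
tcp_rot: [0.034, 0.999, 0.005, -0.015]
force: [0.8, 0.6, -2.8]
width: 0.0233
```

```bash
python3 - <<'E'
from h import *
st,R=show(); print(R[:,2].round(4))
c=robot.camera_info('wrist'); im=robot.read_camera('wrist')[:,:,::-1]; np.savez('w7.npz',**c); cv2.imwrite('pics/w7.png',im)
sl=[.461,-.33,-.057]
print(proj(c,world(sl,[[.13,.09,.012],[.13,-.09,.012],[-.13,-.09,.012],[-.13,.09,.012]])).round(0).tolist(), proj(c,[.484,-.333,.012]).round(0))
E
```

```text
t 22.35 p [ 0.5553 -0.2994  0.2663] yaw 1.503 F [ 0.8  0.6 -2.8] M [ 0.   -0.15  0.01] w 0.0233 j [-0.19  0.28 -0.   -0.   -1.32 -1.45]
[-0.0304  0.0101 -0.9995]
[[378.0, 239.0], [200.0, 241.0], [172.0, -55.0], [385.0, -57.0]] [[283. 131.]]
```

View pics/w7.png

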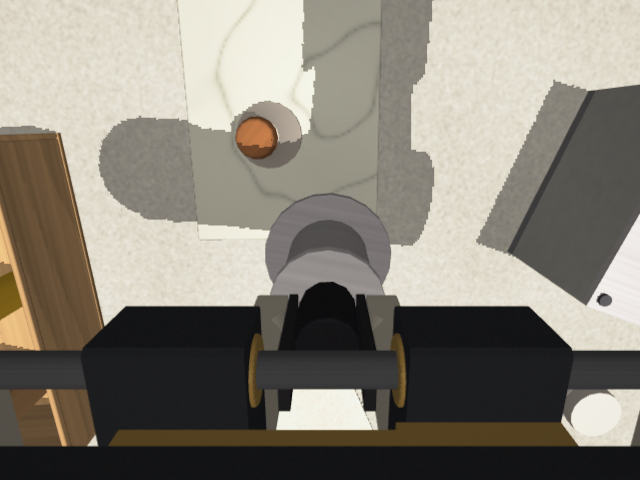

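The picture shows the cup hanging upright, with the slab's +x edge at row ~240 and its side edges at columns 200 and 379, which agrees with the prediction. The muller's base is centred at about (270,134).

```bash
python3 - <<'E'
from h import *
c=dict(np.load('w7.npz')); m=ray(c,(270,134),.014); print('muller',m)
sl=[.461,-.33,-.057]; ct=world(sl,[-.075,.012,0])[0]; print('cup target',ct,'dist',np.linalg.norm((ct-m)[:2]))
st,R=show(); plan([ct[0],ct[1],.25],1.514,6)
E
```

```text
muller [ 0.48614206 -0.34568948  0.014     ]
cup target [ 0.38680543 -0.3137468   0.        ] dist 0.10434606165759922
t 22.4 p [ 0.5552 -0.2991  0.2662] yaw 1.5034 F [-0.3  0.  -3.9] M [-0.06 -0.1  -0.02] w 0.0228 j [-0.19  0.28 -0.   -0.   -1.32 -1.45]
[2.77, -0.43, 0.35] [0.08, -0.3, -0.1]
[2.78, -0.43, 0.34] [0.08, -0.3, -0.1]
[2.78, -0.42, 0.33] [0.08, -0.3, -0.1]
[2.78, -0.42, 0.31] [0.08, -0.3, -0.1]
[2.78, -0.41, 0.3] [0.08, -0.3, -0.1]
[2.79, -0.41, 0.28] [0.08, -0.3, -0.1]
dist/row cm 2.8306100201768962
```

>>> drive_tool:
  rows:
    - {"fingers": 1, "offset": [2.7, -0.4, 0.2], "delta_rot": [0.2, -0.6, 0]}
    - {"fingers": 1, "offset": [2.7, -0.4, 0.2], "delta_rot": [0.2, -0.6, 0]}
    - {"fingers": 1, "offset": [2.7, -0.4, 0.2], "delta_rot": [0.1, -0.6, 0]}
    - {"fingers": 1, "offset": [2.7, -0.4, 0.2], "delta_rot": [0, 0, 0]}
    - {"fingers": 1, "offset": [2.7, -0.4, 0.2], "delta_rot": [0, 0, 0]}
    - {"fingers": 1, "offset": [2.2, -0.3, 0.2], "delta_rot": [0, 0, 0]}
    - {"fingers": 1, "offset": [0, 0, 0], "delta_rot": [0, 0, 0]}
    - {"fingers": 1, "offset": [0, 0, 0], "delta_rot": [0, 0, 0]}

```text
clock: 23.2
position: [0.3924, -0.3052, 0.2515]
tcp_rot: [0.025, 1.0, 0.001, -0.0]
force: [-0.3, -0.1, -2.7]
width: 0.0231
```

```bash
python3 - <<'E'
from h import *
st,R=show(); print(R[:,2].round(4)); plan([.3868,-.3137,.13],1.514,6)
E
```

```text
t 23.2 p [ 0.3924 -0.3052  0.2515] yaw 1.5212 F [-0.3 -0.1 -2.7] M [-0.02 -0.12  0.01] w 0.0231 j [-0.27  0.05 -0.33 -0.   -1.2  -1.35]
[-3.0e-04  1.6e-03 -1.0e+00]
[0.09, -0.15, 2.02] [0.01, -0.0, 0.07]
[0.09, -0.15, 2.02] [0.01, -0.0, 0.07]
[0.09, -0.15, 2.02] [0.01, -0.0, 0.07]
[0.09, -0.15, 2.02] [0.01, -0.0, 0.07]
[0.09, -0.15, 2.02] [0.01, -0.0, 0.07]
[0.09, -0.15, 2.02] [0.01, -0.0, 0.07]
dist/row cm 2.0321626913023976
```

>>> drive_tool:
  rows:
    - {"fingers": 1, "offset": [0.3, -0.4, 1.5], "delta_rot": [0, 0, 0]}
    - {"fingers": 1, "offset": [0.2, -0.4, 2], "delta_rot": [0, 0, 0]}
    - {"fingers": 1, "offset": [0, 0, 2.5], "delta_rot": [0, 0, 0]}
    - {"fingers": 1, "offset": [0, 0, 2.5], "delta_rot": [0, 0, 0]}
    - {"fingers": 1, "offset": [0, 0, 2], "delta_rot": [0, 0, 0]}
    - {"fingers": 1, "offset": [0, 0, 1.5], "delta_rot": [0, 0, 0]}
    - {"fingers": 1, "offset": [0, 0, 0], "delta_rot": [0, 0, 0]}
    - {"fingers": 1, "offset": [0, 0, 0], "delta_rot": [0, 0, 0]}

```text
clock: 24.0
position: [0.3958, -0.3106, 0.1284]
tcp_rot: [0.019, 1.0, -0.0, 0.003]
force: [-0.0, 0.1, -2.2]
width: 0.0234
```

```bash
python3 - <<'E'
from h import *
st,R=show(); print(R[:,2].round(4)); plan([.3868,-.3137,.09],1.514,6)
E
```

```text
t 24.0 p [ 0.3958 -0.3106  0.1284] yaw 1.5336 F [-0.   0.1 -2.2] M [-0.05 -0.1   0.02] w 0.0234 j [-0.27  0.16 -0.5  -0.   -0.9  -1.33]
[ 5.e-03 -5.e-04 -1.e+00]
[0.15, -0.06, 0.64] [-0.0, 0.05, 0.19]
[0.15, -0.06, 0.64] [-0.0, 0.05, 0.19]
[0.15, -0.06, 0.64] [-0.0, 0.05, 0.19]
[0.15, -0.06, 0.64] [-0.0, 0.05, 0.19]
[0.15, -0.06, 0.64] [-0.0, 0.05, 0.19]
[0.15, -0.06, 0.64] [-0.0, 0.05, 0.19]
dist/row cm 0.6594313455364688
```

>>> drive_tool:
  rows:
    - {"fingers": 1, "offset": [0.4, -0.1, 0.8], "delta_rot": [0, 0.3, 0.5]}
    - {"fingers": 1, "offset": [0.4, -0.1, 0.8], "delta_rot": [0, 0, 0]}
    - {"fingers": 1, "offset": [0.1, 0, 0.7], "delta_rot": [0, 0, 0]}
    - {"fingers": 1, "offset": [0, 0, 0.4], "delta_rot": [0, 0, 0]}
    - {"fingers": 1, "offset": [0, 0, 0], "delta_rot": [0, 0, 0]}
    - {"fingers": 1, "offset": [0, 0, 0], "delta_rot": [0, 0, 0]}

```text
clock: 24.6
position: [0.3881, -0.3128, 0.1015]
tcp_rot: [0.023, 1.0, -0.001, 0.002]
force: [-0.4, -0.2, -3.6]
width: 0.0231
```

```bash
python3 - <<'E'
from h import *
st,R=show(); print(R[:,2].round(4)); plan([.3868,-.3137,.088],1.514,1)
E
```

```text
t 24.6 p [ 0.3881 -0.3128  0.1015] yaw 1.5254 F [-0.4 -0.2 -3.6] M [-0.07  0.02 -0.04] w 0.0231 j [-0.28  0.19 -0.54  0.   -0.83 -1.33]
[ 0.0033 -0.0019 -1.    ]
[0.13, -0.1, 1.35] [-0.1, 0.2, 0.65]
dist/row cm 1.3628409216913364
```

>>> drive_tool:
  rows:
    - {"fingers": 1, "offset": [0.1, -0.1, 0.5], "delta_rot": [-0.1, 0.2, 0]}
    - {"fingers": 1, "offset": [0, 0, 0.4], "delta_rot": [0, 0, 0]}
    - {"fingers": 1, "offset": [0, 0, 0.2], "delta_rot": [0, 0, 0]}
    - {"fingers": 1, "offset": [0, 0, 0], "delta_rot": [0, 0, 0]}

```text
clock: 25.0
position: [0.3875, -0.3141, 0.0901]
tcp_rot: [0.023, 1.0, -0.0, 0.0]
force: [0.3, -0.5, -3.8]
width: 0.0231
```

>>> drive_tool:
  rows:
    - {"fingers": 1, "offset": [0, 0, 0.2], "delta_rot": [0, 0, 0]}
    - {"fingers": 1, "offset": [0, 0, 0], "delta_rot": [0, 0, 0]}

```text
clock: 25.2
position: [0.3875, -0.3141, 0.0879]
tcp_rot: [0.023, 1.0, -0.0, 0.0]
force: [0.2, 0.8, -3.4]
width: 0.0229
```

>>> drive_tool:
  rows:
    - {"fingers": 1, "offset": [0, 0, 0.15], "delta_rot": [0, 0, 0]}
    - {"fingers": 1, "offset": [0, 0, 0.1], "delta_rot": [0, 0, 0]}

```text
clock: 25.4
position: [0.3882, -0.3143, 0.0871]
tcp_rot: [0.022, 1.0, -0.001, 0.001]
force: [-4.1, 6.0, 15.0]
width: 0.0233
```

>>> drive_tool:
  rows:
    - {"fingers": 1, "offset": [0, 0, -0.1], "delta_rot": [0, 0, 0]}

```text
clock: 25.5
position: [0.3883, -0.3143, 0.0885]
tcp_rot: [0.022, 1.0, -0.001, 0.001]
force: [0.5, 0.0, -3.3]
width: 0.0228
```

>>> drive_tool:
  rows:
    - {"fingers": 0, "offset": [0, 0, 0], "delta_rot": [0, 0, 0]}
    - {"fingers": 0, "offset": [0, 0, 0], "delta_rot": [0, 0, 0]}
    - {"fingers": 0, "offset": [0, 0, 0], "delta_rot": [0, 0, 0]}
    - {"fingers": 0, "offset": [0, 0, 0], "delta_rot": [0, 0, 0]}
    - {"fingers": 0, "offset": [0, 0, -1.5], "delta_rot": [0, 0, 0]}
    - {"fingers": 0, "offset": [0, 0, -3], "delta_rot": [0, 0, 0]}
    - {"fingers": 0, "offset": [0, 0, -4], "delta_rot": [0, 0, 0]}
    - {"fingers": 0, "offset": [0, 0, -4], "delta_rot": [0, 0, 0]}
    - {"fingers": 0, "offset": [0, 0, -4], "delta_rot": [0, 0, 0]}
    - {"fingers": 0, "offset": [0, 0, 0], "delta_rot": [0, 0, 0]}

```text
clock: 26.5
position: [0.3881, -0.3149, 0.2599]
tcp_rot: [0.022, 1.0, -0.001, 0.001]
force: [0.3, -0.3, -1.6]
width: 0.044
```

```bash
python3 - <<'E'
from h import *
show()
im2=robot.read_camera('top')[:,:,::-1]; im3=robot.read_camera('scene')[:,:,::-1]
o=np.zeros((600,800,3),np.uint8); f=lambda im,x,y,w,h,k:cv2.resize(im[y:y+h,x:x+w],None,fx=k,fy=k,interpolation=cv2.INTER_CUBIC)
o[:330,:400]=f(im2,110,180,200,165,2); o[:300,400:800]=f(im2,385,240,133,100,3)[:300,:400][:, :400] if 0 else cv2.resize(im2[230:380,400:600],(400,300))
o[335:600,:400]=cv2.resize(im3[190:335,430:649][:,:210],(400,265)); o[305:600,400:800]=cv2.resize(im3[120:268,170:370],(400,295))
cv2.imwrite('pics/fin.png',o)
E
```

```text
t 26.5 p [ 0.3881 -0.3149  0.2599] yaw 1.527 F [ 0.3 -0.3 -1.6] M [-0.01 -0.07  0.02] w 0.044 j [-0.29  0.04 -0.31  0.   -1.21 -1.33]
```

View pics/fin.png

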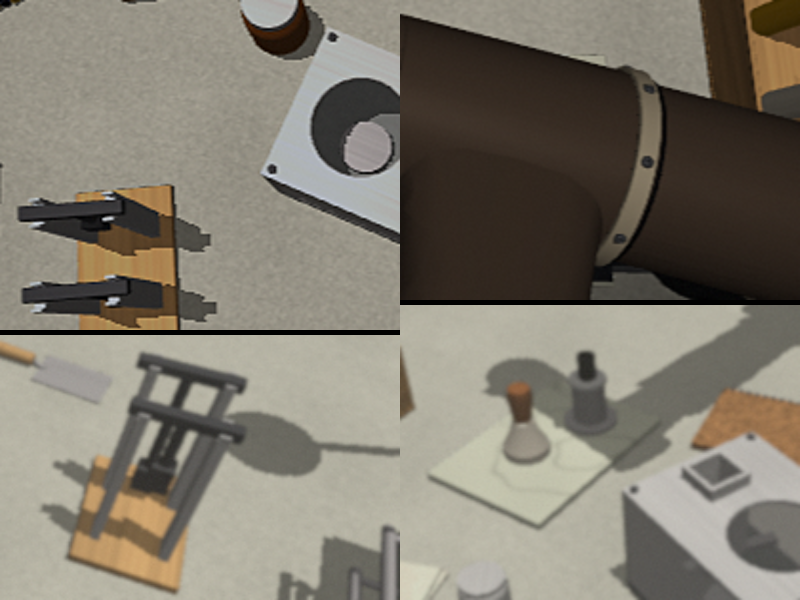

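The cup stands upright on the slab, clear of the muller. Both keys hang as at the start, with the long key's bar end at about the same pixel (121,325). Handing in.

```bash
python3 -c "
from workcell import robot
print(robot.close_job())"
```

```text
the job is handed in; nothing more can be done
None
```

I opened the clamp with the long key, hung the key back in its berth, and stood the cup on the slab. I handed the job in at about 26.5 s, and the hand-in gave no verdict.

- **Clamp:** The key slid onto the stem without resistance. I turned it about 1.53 rad from the mill's yaw, which puts the clamp at roughly its 1.35 stop. The angle itself I could not read directly. A picture taken afterwards showed the arm swung clear of the cup.
- **Key:** I set it down at the pose where I had gripped it, to within about 1 mm. The final top view shows its bar end within about a pixel of the starting image.
- **Cup:** I put it down at about (0.388, -0.314), roughly 0.10 m from the muller. The final scene view shows it upright on the slab, clear of the muller, with the gripper well above it. It touched down with about 15 N showing at the wrist (limit 60 N on the slab). I then eased up about 1 mm before opening, so it was released at most 1–2 mm above the slab.
- **Other objects:** The short key and muller looked unmoved in the final view. The jars and tin I did not check closely, but nothing came near them.

My camera estimates disagreed by 2–3 mm: the top camera read about 2.4 mm low in x, and the key's offset in the hand came out between 2.4 and 4.7 mm. I used 4.3 mm, and the fit on the stem bore that out. In the last top view the arm hid the cup, so only the scene camera confirms where it stands.

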